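# Rake in the umbrella keys and lock them in the stand

## Robot

A 7-joint arm with a two-finger parallel gripper is mounted at the origin on the work surface. World frame = base frame: x ahead of the robot, y to its left, z up, the work surface at z = 0. Lengths are in m, angles in rad, forces in N, time in s.
With the tool pointing down it reaches from about 0.425 to 1.025 m from the base axis. Payload 3.6 kg.
Tool frame: the origin (TCP) lies at the very end of the fingers, on their centre line; the grasp point (between the pads) lies 19 mm behind it (ctrl.hold_point_z is the distance from the TCP to the grasp point, in m); z points along the fingers, y is the line along which they close (so a half turn about z gives the same grasp; the last joint's range is limited). The gripper opens to 85 mm and grips with 20 to 120 N. Pads are 22 mm wide; open, the fingers measure 114 mm over their backs; the gripper's body (76 mm by 85 mm) begins 54 mm behind the grasp point. The pads swing forward as they close: fully open they stand 13 mm farther back than shut.
Start: joints at [-1.355, 0.591, 0.048, 1.609, -0.033, 0.943, -0.034], TCP at [0.221, 0.69, 0.231] pointing down, gripper open.
Joint ranges: [-2.69, 2.69], [-0.47, 2.24], [-1.27, 1.36], [0.19, 2.51], [-1.53, 4.68], [0.08, 2.07], [-3.09, 3.09]. Speed limits (rad/s): [2.57, 2.57, 3.14, 3.14, 3.14, 3.14, 3.14].

## Interface

Orientations are given as a unit quaternion [x, y, z, w].
In Python, from station import ctrl gives the robot as it stands. The module is installed in compiled form; this text tells all that it offers.
- The arm moves only by the tool servo_tool, never from a script. Its argument "increments" is one flat list of numbers, 5 for each row, row after row: the shift along the tool's x, y, z in m, then the turn about the tool's z in degrees, then the finger opening in m, from 0 to 0.0854. In form: [tx, ty, tz, turn, gripper, tx, ty, tz, turn, gripper, ...]. A call has 1 to 10 rows; each row shifts and turns the commanded pose from where the row before left it, along the tool's axes as they then stand; what a row does not reach is not made up. A row lasts 1/10 s, in which the tool goes at most 50 mm and 8.59 degrees, less where a joint would pass 70% of its speed; a pose out of reach is approached as far as the arm can. A call is refused whole if a number of a shift passes 0.05 or a number of a turn 8.59, either way. A call with a gripper value outside its range is refused whole. The fingers move at their own pace and stop on an object; "newtons" is the grip in N (left out, the last holds). Time passes only in rows, so rows that do not move let the fingers close. It gives the time, the measured TCP pose, the force, the opening and the grip force at its end, in the units of the state.
- ctrl.sense(): the state, without advancing time (a new reading comes with each control period).
- ctrl.capture(name): name is "scene" or "top" or "wrist"; returns a dict with "frame" (420x560x3 uint8, red, green, blue), "z_map" (420x560 float32, m along the optical axis (not along the pixel's ray), 0 where there is no reading), "fovy" (degrees; the focal length in pixels is half the picture's height over the tangent of half this angle, whatever the lens; pixels are square), "cx", "cy" (the principal point, pixels), "dist_coeffs" ([k1, k2, p1, p2, k3] as OpenCV has them; the pictures are not rectified), "camera_from_world" (4x4, takes a point from world to camera coordinates). Camera axes: x right, y down, z forward; pixel columns grow to the right and rows downward; lengths in m; the calibration is good to about 2 mm. A picture is of the moment at which its call begins.
- ctrl.close_job(): hands the job in; it is judged then, once.
The state is a dict: "time_s": time; "joint_positions": joint angles; "qvel": joint speeds; "tau": joint torques, N m; "eef_pos": TCP position; "ee_rot": TCP orientation; "contact_force": force on the tool from outside, world axes, zero at the start; "ft_torque": the same for the moment, N m; "width": finger opening in m; "gripper_force": force on a finger pad.
Only numpy, scipy, OpenCV 4.12 (cv2) and the standard library are available. Lean on these libraries where they do the work, as an engineer would, in place of code of your own. Each camera call takes 0.05 s, during which the arm holds its last target. There are 200 camera calls.

## Task

Lock up the umbrella keys for the night: first swing the umbrella stand's guard arm well clear of its key tray, and with the hook tool drag every key fob lying beyond the brass strip back over to your side of it, without touching a fob with the gripper or arm while it is still beyond the strip. Then lay all the fobs inside the tray and, with them in, turn the clamp collar so that its arm points to the locked mark. Put the hook tool back, upright and lengthwise on the middle of its rubber mat, and leave the stapler and the paperweight alone.

Things in the scene. Friction and masses are not known exactly. Their poses are not given: they have to be found in the camera images.
- tray_in (a point): centre of the inner floor (6 mm above the ledge) of the open key tray on the fixed aluminium umbrella stand; inside 150 mm along its x, 230 mm along its y; walls 5 mm thick, tops 30 mm above this point. Past its -y wall: the shaft with the collar, then two umbrella tubes 91 mm tall at x -50 and +50, y -235 mm, a crook handle rising to 200 mm from the +x one
- collar (a joint): steel clamp collar on the upright shaft, with a flat guard arm 34 x 236 mm, 42-48 mm above the ledge. 0 rad = locked: the arm lies over the tray's middle, its narrow tip at the dark mark on the tray's +y wall. Positive = anticlockwise from above, opening to the stand's -x; tray clear from 1.2 rad. Range -0.35 to 1.6: the mark is no end stop. Stays where left (friction 0.1 N m)
- collar_axis (a point): point on the collar's vertical hinge axis, 45 mm above the ledge, 142 mm from the tray's centre on the stand's -y side
- collar_knob (a point): point on the upright black round knob (18 mm diameter, from 48 to 88 mm above the ledge) on the guard arm, 95 mm from the hinge axis; this point is 70 mm above the ledge, the height to grip it
- mat: fixed black rubber mat where the hook tool lives, 370 (along its x) x 110 x 3 mm; origin at the centre of its underside
- hook_grip (a point): loose hook tool, 200 g: centre and balance point of its wooden handle, 140 mm long (tool x), 26 wide, 30 high; handle underside 8 mm and this point 23 mm above what the tool rests on. A crossbar foot, 90 mm wide, closes the -x end (T shape); from the +x end a 10 mm steel rod runs to a tip bent straight down
- hook_tip (a point): lower end of the hook tool's downturned tip (10 mm diameter, 23 mm long below the rod), 220 mm ahead (tool +x) of the grip point and 23 mm below it
- stapler: chrome stapler, loose bystander, 135 x 34 x 50 mm, origin under its centre
- paperweight: glass dome paperweight, loose bystander, 72 mm across, 45 mm high, origin under its centre
- fob1_c (a point): loose steel key fob, 140 g, flat: body 42 x 24 x 18 mm (its x, y, z) with a flat ring fixed on its -x end (50 mm outside, 36 mm inside diameter, 8 mm thick, undersides level); two to four alike are present. This point: centre of the body, 9 mm above what it lies on. It starts beyond the brass strip inlaid across the ledge 0.67 m ahead of the robot base (x = 0.67)
- fob1_ring (a point): centre of the ring of fob1, 43 mm from the body's centre along the fob's -x, 4 mm above what it lies on
- fob2_c (a point): loose steel key fob, 140 g, flat: body 42 x 24 x 18 mm (its x, y, z) with a flat ring fixed on its -x end (50 mm outside, 36 mm inside diameter, 8 mm thick, undersides level); two to four alike are present. This point: centre of the body, 9 mm above what it lies on. It starts beyond the brass strip inlaid across the ledge 0.67 m ahead of the robot base (x = 0.67)
- fob2_ring (a point): centre of the ring of fob2, 43 mm from the body's centre along the fob's -x, 4 mm above what it lies on
- fob3_c (a point): loose steel key fob, 140 g, flat: body 42 x 24 x 18 mm (its x, y, z) with a flat ring fixed on its -x end (50 mm outside, 36 mm inside diameter, 8 mm thick, undersides level); two to four alike are present. This point: centre of the body, 9 mm above what it lies on. It starts beyond the brass strip inlaid across the ledge 0.67 m ahead of the robot base (x = 0.67)
- fob3_ring (a point): centre of the ring of fob3, 43 mm from the body's centre along the fob's -x, 4 mm above what it lies on
- fob4_c (a point): loose steel key fob, 140 g, flat: body 42 x 24 x 18 mm (its x, y, z) with a flat ring fixed on its -x end (50 mm outside, 36 mm inside diameter, 8 mm thick, undersides level); two to four alike are present. This point: centre of the body, 9 mm above what it lies on. It starts beyond the brass strip inlaid across the ledge 0.67 m ahead of the robot base (x = 0.67)
- fob4_ring (a point): centre of the ring of fob4, 43 mm from the body's centre along the fob's -x, 4 mm above what it lies on
Not all that is in view belongs to the job. Leave any blue look-alike of the part that bears fob1_c alone. Leave any green look-alike of the part that bears fob2_c alone.

How it is judged:
On the way, in this order (a step that is already met when the one before it is completed fails the run):
1. the guard arm is swung clear of the tray (collar at 1.2 rad or more) (value of joint collar above 1.2 rad), for 0.2 s.
2. every fob present lies in the tray, with the guard arm still open (over 1.0 rad) (x of fob1_c in the frame of tray_in between -0.075 and 0.075 m and y of fob1_c in the frame of tray_in between -0.115 and 0.115 m and z of each of fob1_c, fob2_c, fob3_c, fob4_c in the frame of tray_in below 0.026 m and x of fob2_c in the frame of tray_in between -0.075 and 0.075 m and y of fob2_c in the frame of tray_in between -0.115 and 0.115 m and x of fob3_c in the frame of tray_in between -0.075 and 0.075 m and y of fob3_c in the frame of tray_in between -0.115 and 0.115 m and x of fob4_c in the frame of tray_in between -0.075 and 0.075 m and y of fob4_c in the frame of tray_in between -0.115 and 0.115 m and value of joint collar above 1 rad), for 0.3 s.
3. the collar is turned to its locked mark within 0.08 rad (value of joint collar between -0.08 and 0.08 rad), for 0.2 s.
At the end, for the whole second after the job is handed in: every fob present has its body's centre within the tray's walls and below their rim; the collar is within 0.08 rad of the locked mark; the hook tool lies upright on its mat, its grip point within 50 mm of the mat's centre and its length within 0.3 rad of the mat's (all of step 3 and x of fob1_c in the frame of tray_in between -0.075 and 0.075 m and y of fob1_c in the frame of tray_in between -0.115 and 0.115 m and z of each of fob1_c, fob2_c, fob3_c, fob4_c in the frame of tray_in below 0.026 m and x of fob2_c in the frame of tray_in between -0.075 and 0.075 m and y of fob2_c in the frame of tray_in between -0.115 and 0.115 m and x of fob3_c in the frame of tray_in between -0.075 and 0.075 m and y of fob3_c in the frame of tray_in between -0.115 and 0.115 m and x of fob4_c in the frame of tray_in between -0.075 and 0.075 m and y of fob4_c in the frame of tray_in between -0.115 and 0.115 m and horizontal distance between hook_grip and mat below 0.05 m and angle between the x axis of hook_grip and the x axis of mat, either way round below 0.3 rad and angle between hook_grip's own z axis and vertical below 0.2 rad and height (world z) of hook_grip below 0.035 m); the robot touches nothing.
It fails at once if the robot touches a key fob whose body is still beyond the brass strip ((contact force between the fingers and fob1 above 0.5 N and world x of fob1_c above 0.675 m) or (contact force between the arm and fob1 above 0.5 N and world x of fob1_c above 0.675 m) or (contact force between the fingers and fob2 above 0.5 N and world x of fob2_c above 0.675 m) or (contact force between the arm and fob2 above 0.5 N and world x of fob2_c above 0.675 m) or (contact force between the fingers and fob3 above 0.5 N and world x of fob3_c above 0.675 m) or (contact force between the arm and fob3 above 0.5 N and world x of fob3_c above 0.675 m) or (contact force between the fingers and fob4 above 0.5 N and world x of fob4_c above 0.675 m) or (contact force between the arm and fob4 above 0.5 N and world x of fob4_c above 0.675 m)).
It fails at once if the stapler or paperweight is pushed more than 30 mm (distance of any of stapler, paperweight from where it was at the start of the episode above 0.03 m).
Of fob1, fob2, fob3, fob4 only 2 to 4 are there at a start; the rules pass over those that are not, and their reading is None.
At some moment in a run one of fob1, fob2, fob3, fob4, hook may be knocked a few centimetres aside while the robot is not near it.
Once in a run the grip may slacken for a moment while it holds something.
It also fails if it takes over 210 s, if anything falls off the work surface, if the arm or the gripper's body presses on something with over 40 N, if the wrist force passes 120 N, or if a joint passes its speed limit or range.

## Working session

There is one attempt and no reset: what is moved stays moved. The work goes in short steps, Python scripts to look and compute and a tool call to move; the robot and the scene stay as the last step left them, time stands still between calls to the robot, and variables do not carry over. Pictures are saved under pics/ and viewed, at most 14 in all, crops included, and the job is handed in when it is done.

Besides the shell and the picture viewer there is one more tool, called after "Emit:" as name(argument=value, ...), one argument or row to a line, values as JSON. servo_tool: Moves the arm, as the interface text tells. Its arguments: {"type":"object","properties":{"increments":{"type":"array","items":{"type":"number"}},"newtons":{"type":"number"}},"required":["increments"]}

```bash
mkdir -p pics; cat > h.py <<'E'
import numpy as np, cv2
from station import ctrl
from scipy.spatial.transform import Rotation as R
def cap(n):
    c=ctrl.capture(n); f=210/np.tan(np.radians(c['fovy'])/2)
    c['K']=np.array([[f,0,c['cx']],[0,f,c['cy']],[0,0,1]]); c['d']=np.array(c['dist_coeffs']); c['T']=np.array(c['camera_from_world']); return c
def save(c,name): cv2.imwrite('pics/'+name,c['frame'][:,:,::-1])
def ray(c,uv):
    p=cv2.undistortPoints(np.array(uv,float).reshape(-1,1,2),c['K'],c['d']).reshape(-1,2)
    Rm,t=c['T'][:3,:3],c['T'][:3,3]
    return -Rm.T@t, np.c_[p,np.ones(len(p))]@Rm   # origin, dirs with cam z=1
def onplane(c,uv,z):
    o,d=ray(c,uv); return o+d*((z-o[2])/d[:,2])[:,None]
def bydepth(c,uv):
    o,d=ray(c,uv); uv=np.array(uv,int).reshape(-1,2); return o+d*c['z_map'][uv[:,1],uv[:,0]][:,None]
def cloud(c):
    v,u=np.mgrid[0:420,0:560]; uv=np.c_[u.ravel(),v.ravel()]
    return bydepth(c,uv).reshape(420,560,3)
def proj(c,P):
    Rm,t=c['T'][:3,:3],c['T'][:3,3]
    return cv2.projectPoints(np.array(P,float).reshape(-1,1,3),cv2.Rodrigues(Rm)[0],t,c['K'],c['d'])[0].reshape(-1,2)
E
python3 - <<'E'
from h import *
s=ctrl.sense(); print({k:np.round(v,3) for k,v in s.items()},ctrl.hold_point_z); print(np.round(R.from_quat(s['ee_rot']).as_matrix(),3))
for n in ['scene','top','wrist']:
    c=cap(n); save(c,n+'0.png'); print(n,np.round(-c['T'][:3,:3].T@c['T'][:3,3],3),np.round(c['T'][:3,:3],2).tolist(),c['fovy'],c['d'])
    np.save(n+'0.npy',c,allow_pickle=True)
E
```

```text
{'time_s': np.float64(0.0), 'joint_positions': array([-1.355,  0.592,  0.048,  1.61 , -0.033,  0.943, -0.034]), 'qvel': array([-0.001, -0.001,  0.001,  0.001,  0.   ,  0.001,  0.   ]), 'tau': array([ 0.0000e+00, -5.4869e+01,  1.5470e+00, -1.9811e+01,  9.0000e-03,
        9.0000e-03,  0.0000e+00]), 'eef_pos': array([0.221, 0.69 , 0.23 ]), 'ee_rot': array([ 0.154,  0.988, -0.001, -0.   ]), 'contact_force': array([ 0.013, -0.344, -0.115]), 'ft_torque': array([0.029, 0.025, 0.014]), 'gripper_force': np.float64(0.0), 'width': np.float64(0.086)} 0.0187
[[-0.952  0.305 -0.001]
 [ 0.305  0.952 -0.002]
 [-0.    -0.002 -1.   ]]
scene [1.461 0.556 0.753] [[-0.49, 0.87, 0.02], [0.46, 0.27, -0.85], [-0.74, -0.41, -0.53]] 50.17221789129742 [-0.11830157  0.          0.          0.          0.        ]
top [0.454 0.067 1.104] [[0.02, -1.0, 0.02], [-1.0, -0.02, -0.09], [0.09, -0.02, -1.0]] 50.93917756391625 [-0.00544523  0.          0.          0.          0.        ]
wrist [0.156 0.711 0.374] [[0.3, 0.95, -0.0], [0.92, -0.29, 0.27], [0.26, -0.08, -0.96]] 61.679360731101504 [-0.02982111  0.          0.          0.          0.        ]
```

View pics/top0.png

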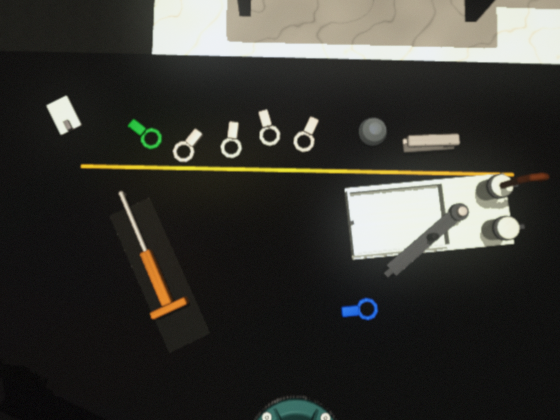

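View pics/scene0.png

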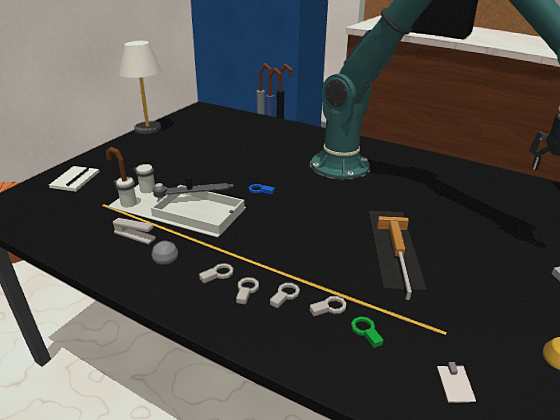

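```bash
python3 - <<'E'
from h import *
c=np.load('top0.npy',allow_pickle=True).item(); P=cloud(c); f=c['frame'].astype(int); hsv=cv2.cvtColor(c['frame'],cv2.COLOR_RGB2HSV)
print('table z',np.median(P[200:240,250:330,2]))
# fobs + green/blue
def comps(m,lo,hi,z):
    n,l,st,ce=cv2.connectedComponentsWithStats(m.astype(np.uint8))
    for i in range(1,n):
        if lo<st[i,4]<hi:
            ys,xs=np.where(l==i); X=onplane(c,np.c_[xs,ys],z); m0=X.mean(0)[:2]
            w,v=np.linalg.eigh(np.cov(X[:,:2].T)); ax=v[:,1]; t=(X[:,:2]-m0)@ax
            print(st[i,4],np.round(ce[i]),'mean',np.round(m0,3),'axis',np.round(ax,3),'ext',np.round([t.min(),t.max()],3),'zmed',np.round(np.median(P[ys,xs,2]),3),np.round(np.percentile(P[ys,xs,2],95),3))
white=(f.min(2)>110)&(hsv[:,:,1]<60); white[:95]=0; white[165:]=0
print('white');comps(white,60,2000,0.012)
col=hsv[:,:,1]>150
for nm,a,b in [('green',50,75),('blue',100,125),('orange',5,18),('yellow',20,34)]:
    print(nm);comps(col&(hsv[:,:,0]>a)&(hsv[:,:,0]<b)&(hsv[:,:,2]>60),60,5000,{'orange':.038,'yellow':0}.get(nm,.012))
# tool tip/handle heights
for nm,uv in dict(rodmid=(133,222),tip=(122,194),handle=(156,277),foot=(168,309),knob=(432,238),axis=(459,212),armtip=(390,272),traytl=(347,190),traybl=(354,257),traytr=(443,186),traybr=(447,248),tube1=(497,186),tube2=(502,229)).items():
    print(nm,np.round(bydepth(c,[uv])[0],3))
E
```

```text
table z 0.00031203475364860456
white
771 [ 63. 115.] mean [0.798 0.595] axis [-0.876 -0.483] ext [-0.043  0.044] zmed 0.005 0.016
345 [267. 127.] mean [0.776 0.08 ] axis [-0.961 -0.275] ext [-0.047  0.046] zmed 0.011 0.02
348 [307. 134.] mean [ 0.761 -0.02 ] axis [-0.921  0.389] ext [-0.047  0.046] zmed 0.011 0.021
350 [231. 140.] mean [0.742 0.169] axis [-0.997  0.081] ext [-0.048  0.045] zmed 0.011 0.021
166 [374. 127.] mean [ 0.783 -0.192] axis [-0.912 -0.41 ] ext [-0.021  0.019] zmed 0.043 0.047
350 [187. 145.] mean [0.726 0.279] axis [-0.839  0.545] ext [-0.046  0.045] zmed 0.01 0.021
549 [432. 140.] mean [ 0.753 -0.34 ] axis [-0.063  0.998] ext [-0.069  0.075] zmed 0.049 0.056
green
426 [145. 133.] mean [0.754 0.388] axis [0.606 0.796] ext [-0.048  0.049] zmed 0.009 0.02
blue
478 [360. 309.] mean [ 0.325 -0.155] axis [-0.137  0.991] ext [-0.044  0.047] zmed 0.009 0.021
orange
178 [534. 177.] mean [ 0.658 -0.583] axis [-0.153  0.988] ext [-0.037  0.041] zmed 0.195 0.201
1120 [160. 287.] mean [0.373 0.329] axis [-0.906 -0.423] ext [-0.096  0.064] zmed 0.039 0.043
yellow
2026 [264. 169.] mean [0.671 0.084] axis [-0.  1.] ext [-0.598  0.466] zmed 0.001 0.004
rodmid [0.529 0.402 0.026]
tip [0.597 0.433 0.025]
handle [0.397 0.337 0.041]
foot [0.323 0.306 0.039]
knob [ 0.5   -0.308  0.089]
axis [ 0.563 -0.378  0.075]
armtip [ 0.418 -0.221  0.047]
traytl [ 0.621 -0.124  0.007]
traybl [ 0.453 -0.142  0.009]
traytr [ 0.63  -0.356  0.038]
traybr [ 0.479 -0.375  0.007]
tube1 [ 0.624 -0.462  0.092]
tube2 [ 0.523 -0.47   0.093]
```

```bash
python3 - <<'E'
from h import *
c=np.load('top0.npy',allow_pickle=True).item()
im=c['frame'][:,:,::-1]
a=cv2.resize(im[100:165,165:325],None,fx=5,fy=5,interpolation=cv2.INTER_CUBIC)
b=cv2.resize(im[170:285,335:550],None,fx=3.7,fy=3.7,interpolation=cv2.INTER_CUBIC)[:270,:800]
out=np.zeros((600,800,3),np.uint8); out[:325,:800]=a[:325,:800]; b=cv2.resize(im[165:285,335:525],(420,265)); out[330:595,:420]=b
d=cv2.resize(im[185:355,100:220],(187,265)); out[330:595,430:617]=cv2.convertScaleAbs(d,alpha=2)
cv2.imwrite('pics/z1.png',out)
E
```

```text
(no output)
```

View pics/z1.png

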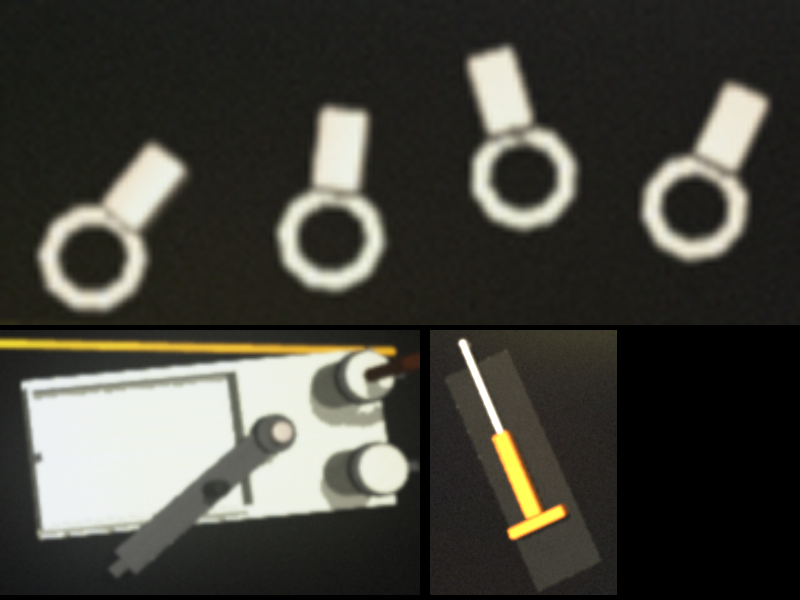

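```bash
cat >> h.py <<'E'
def tool():
    s=ctrl.sense(); M=R.from_quat(s['ee_rot']).as_matrix(); return np.array(s['eef_pos']),np.degrees(np.arctan2(M[1,0],M[0,0])),M
def plan(wps,step=.04):
    """wps: list of (x,y,z,theta deg or None). prints turn rows then shift rows in tool axes"""
    p,th,_=tool(); print('at',np.round(p,4),'theta',round(th,1))
    for x,y,z,t in wps:
        t=th if t is None else t; dt=(t-th+180)%360-180
        c,s=np.cos(np.radians(t)),np.sin(np.radians(t)); d=np.array([x,y,z])-p
        sh=np.array([d@[c,s,0],d@[s,-c,0],-d[2]]); n=max(1,int(np.ceil(np.abs(sh).max()/step)))
        nt=int(np.ceil(abs(dt)/8.5)); print('turn total',round(-dt,1),'=',nt,'x',round(-dt/max(nt,1),2),'| shift total',np.round(sh,4),'=',n,'x',np.round(sh/n,4)); p=np.array([x,y,z]); th=t
E
python3 - <<'E'
from h import *
c=np.load('top0.npy',allow_pickle=True).item()
A=lambda uv,z:np.round(onplane(c,[uv],z)[0,:2],4)
rings=dict(A=(183.6,151.4),B=(231.2,147.4),C=(269.8,135.4),D=(304,141.4))
for k,v in rings.items(): print(k,A(v,.008))
print('axis',A((460.5,211.5),.075),'knob',A((433,238),.088))
m=[A(v,.003) for v in [(110.3,216.4),(149.4,197.8),(209,332.6),(172.5,353)]]; print('mat',m,np.mean(m,0))
hm=cv2.inRange(cv2.cvtColor(c['frame'],cv2.COLOR_RGB2HSV),(5,150,60),(18,255,255)); 
print('tip',A((122,194),.03),'handle front',A((100+70/1.558,185+102/1.558),.038),'back',A((100+108/1.558,185+186/1.558),.038))
plan([(.6,.2,.25,42),(.5,-.308,.2,42)])
E
```

```text
A [0.7106 0.2895]
B [0.7234 0.1699]
C [0.7565 0.0729]
D [ 0.7428 -0.0142]
axis [ 0.5641 -0.3817] knob [ 0.4997 -0.3104]
mat [array([0.5432, 0.4667]), array([0.5917, 0.3716]), array([0.2629, 0.2123]), array([0.213 , 0.2993])] [0.4027   0.337475]
tip [0.5964 0.4312] handle front [0.4599 0.367 ] back [0.3333 0.3037]
at [0.2208 0.6899 0.2304] theta 162.3
turn total 120.3 = 15 x 8.02 | shift total [-0.046   0.6178 -0.0196] = 16 x [-0.0029  0.0386 -0.0012]
turn total 0 = 0 x 0.0 | shift total [-0.4142  0.3106  0.05  ] = 11 x [-0.0377  0.0282  0.0045]
```

Emit:
servo_tool(
  increments=[0,0,0,8.0,0.05,0,0,0,8.0,0.05,0,0,0,8.0,0.05,0,0,0,8.0,0.05,0,0,0,8.0,0.05,0,0,0,8.0,0.05,0,0,0,8.0,0.05,0,0,0,8.0,0.05,0,0,0,8.0,0.05,0,0,0,8.0,0.05],
  newtons=40,
)

```text
time_s: 1.15
eef_pos: [0.2207, 0.6902, 0.2309]
ee_rot: [0.755, 0.656, -0.0, 0.0]
contact_force: [-0.3, 0.0, 0.4]
width: 0.05
gripper_force: 0.0
```

Emit:
servo_tool(
  increments=[0,0,0,8.0,0.05,0,0,0,8.0,0.05,0,0,0,8.0,0.05,0,0,0,8.0,0.05,0,0,0,8.3,0.05,-0.003,0.04,0,0,0.05,-0.003,0.04,0,0,0.05,-0.003,0.04,0,0,0.05,-0.003,0.04,0,0,0.05,-0.003,0.04,0,0,0.05],
)

```text
time_s: 2.15
eef_pos: [0.3441, 0.5303, 0.2311]
ee_rot: [0.934, 0.358, -0.0, 0.0]
contact_force: [0.6, 0.7, 0.1]
width: 0.05
gripper_force: 0.0
```

Emit:
servo_tool(
  increments=[-0.003,0.04,0,0,0.05,-0.003,0.04,0,0,0.05,-0.003,0.04,0,0,0.05,-0.003,0.04,0,0,0.05,-0.003,0.04,0,0,0.05,-0.003,0.04,0,0,0.05,-0.003,0.04,0,0,0.05,-0.003,0.04,0,0,0.05,-0.003,0.04,0,0,0.05,-0.003,0.04,0,0,0.05],
)

```text
time_s: 3.15
eef_pos: [0.5892, 0.213, 0.2311]
ee_rot: [0.934, 0.358, -0.0, -0.0]
contact_force: [0.2, -0.6, -0.5]
width: 0.0499
gripper_force: 0.0
```

Emit:
servo_tool(
  increments=[-0.038,0.028,0,0,0.05,-0.038,0.028,0,0,0.05,-0.038,0.028,0,0,0.05,-0.038,0.028,0,0,0.05,-0.038,0.028,0,0,0.05,-0.038,0.028,0,0,0.05,-0.038,0.028,0,0,0.05,-0.038,0.028,0,0,0.05,-0.038,0.028,0,0,0.05,-0.038,0.028,0,0,0.05],
)

```text
time_s: 4.15
eef_pos: [0.4926, -0.2496, 0.2313]
ee_rot: [0.934, 0.358, 0.0, -0.0]
contact_force: [0.3, -0.2, -0.5]
width: 0.0497
gripper_force: 0.0
```

```bash
python3 - <<'E'
from h import *
c=cap('wrist'); save(c,'w1.png')
print('proj knob top',proj(c,[(.4997,-.3104,.088),(.5641,-.3817,.075)])); np.save('w1.npy',c,allow_pickle=True)
print(np.round(ctrl.sense()['joint_positions'],2))
plan([(.4997,-.3104,.056,None)])
E
```

```text
proj knob top [[335.67928113 236.74698724]
 [439.09726438 231.5279091 ]]
[-0.07  0.44  0.65  2.02 -0.36  0.79 -0.07]
at [ 0.4894 -0.2604  0.2327] theta 41.3
turn total -0.0 = 0 x -0.0 | shift total [-0.0253  0.0443  0.1767] = 5 x [-0.0051  0.0089  0.0353]
```

View pics/w1.png

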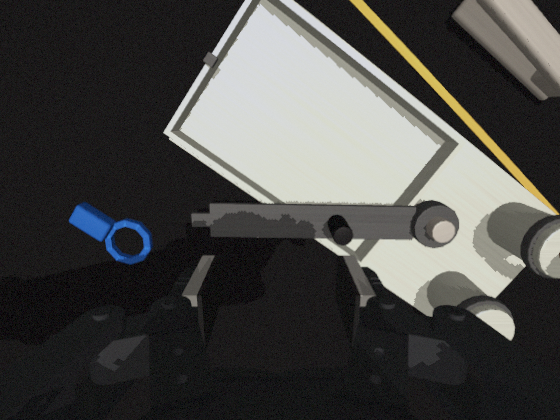

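```bash
python3 - <<'E'
from h import *
c=np.load('w1.npy',allow_pickle=True).item(); P=cloud(c)
w=P[200:260,315:370]; m=(w[:,:,2]>.07)&(w[:,:,2]<.12); q=w[m]; print(len(q),np.round(q.mean(0),4),np.round(q.min(0),4),np.round(q.max(0),4))
top=q[q[:,2]>.083]; print(np.round((top.min(0)+top.max(0))/2,4))
plan([(.5,-.310,.056,None)])
# collar / stand measurements from the wrist view: tray rim corners and dark mark
for uv in [(167,133),(210,60),(440,231)]: print(uv,np.round(onplane(c,[uv],.036)[0],4),np.round(bydepth(c,[uv])[0],4))
E
```

```text
432 [ 0.5053 -0.3125  0.0858] [ 0.496  -0.323   0.0701] [ 0.5133 -0.3056  0.0905]
[ 0.5048 -0.3144  0.0868]
at [ 0.4894 -0.2604  0.2327] theta 41.3
turn total -0.0 = 0 x -0.0 | shift total [-0.0248  0.0442  0.1767] = 5 x [-0.005   0.0088  0.0353]
(167, 133) [ 0.4594 -0.1383  0.036 ] [ 0.4596 -0.1385  0.037 ]
(210, 60) [ 0.5365 -0.1279  0.036 ] [ 0.5367 -0.1294  0.0427]
(440, 231) [ 0.5678 -0.4051  0.036 ] [ 0.5651 -0.3831  0.073 ]
```

Emit:
servo_tool(
  increments=[-0.0123,0.0235,0.03,0,0.05,-0.0123,0.0235,0.03,0,0.05,0,0,0.04,0,0.05,0,0,0.04,0,0.05,0,0,0.035,0,0.05,0,0,0,0,0.05,0,0,0,0,0.005,0,0,0,0,0.005,0,0,0,0,0.005,0,0,0,0,0.005],
)

```text
time_s: 5.2
eef_pos: [0.5133, -0.3064, 0.0597]
ee_rot: [0.934, 0.358, 0.004, 0.01]
contact_force: [7.6, -9.3, -12.2]
width: 0.0157
gripper_force: 38.5
```

```bash
python3 - <<'E'
from h import *
s=ctrl.sense(); print(np.round(s['eef_pos'],4),s['width'],s['gripper_force'],np.round(s['contact_force'],1),tool()[1])
E
```

```text
[ 0.5133 -0.3064  0.0597] 0.015741954913456473 38.54266405105591 [  7.6  -9.3 -12.2] 41.943377063727496
```

Emit:
servo_tool(
  increments=[0,0,0,0,0.005,0,0,0,0,0.005],
)

```text
time_s: 5.4
eef_pos: [0.5133, -0.3064, 0.0597]
ee_rot: [0.934, 0.358, 0.004, 0.01]
contact_force: [8.9, -9.4, -12.2]
width: 0.0157
gripper_force: 38.5
```

```bash
python3 - <<'E'
from h import *
c=cap('wrist'); save(c,'w2.png'); print(tool())
E
```

```text
(array([ 0.51327107, -0.30639702,  0.05971601]), np.float64(41.94627938467719), array([[ 7.43771853e-01,  6.68289946e-01,  1.38556018e-02],
       [ 6.68433518e-01, -7.43619748e-01, -1.50433629e-02],
       [ 2.49970935e-04,  2.04503786e-02, -9.99790838e-01]]))
```

View pics/w2.png

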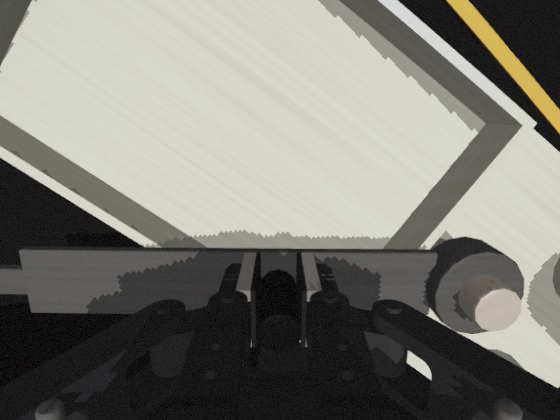

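Emit:
servo_tool(
  increments=[-0.0082,0.0005,0,-5,0.005,-0.0082,0.0005,0,-5,0.005,-0.0082,0.0005,0,-5,0.005,-0.0082,0.0005,0,-5,0.005,-0.0082,0.0005,0,-5,0.005,-0.0082,0.0005,0,-5,0.005,-0.0082,0.0005,0,-5,0.005,-0.0082,0.0005,0,-5,0.005,-0.0082,0.0005,0,-5,0.005,0,0,0,0,0.005],
)

```text
time_s: 6.45
eef_pos: [0.4723, -0.3678, 0.0594]
ee_rot: [0.727, 0.687, -0.002, -0.001]
contact_force: [-7.8, 1.0, 8.6]
width: 0.0156
gripper_force: 40.1
```

```bash
python3 - <<'E'
from h import *
c=cap('top'); save(c,'t2.png'); print(tool()[:2]); P=cloud(c)
m=(P[:,:,2]>.035)&(P[:,:,2]<.056)&(P[:,:,0]>.25)&(P[:,:,0]<.6)&(P[:,:,1]<-.1)&(P[:,:,1]>-.45)&(c['frame'].max(2)<110)
q=P[m][:,:2]; print(len(q)); 
A=np.array([.5645,-.382]); r=np.linalg.norm(q-A,axis=1); far=q[(r>.12)&(r<.24)]-A; print(len(far)); print(np.degrees(np.median(np.arctan2(far[:,1],far[:,0])%(2*np.pi))), far[:5])
E
```

```text
(array([ 0.47235741, -0.36736247,  0.05944797]), np.float64(86.74380526566804))
936
591
177.31005136411991 [[-0.11987348  0.01976459]
 [-0.1198307   0.01751795]
 [-0.11983317  0.01318043]
 [-0.11979053  0.01091335]
 [-0.11969342  0.01121924]]
```

View pics/t2.png

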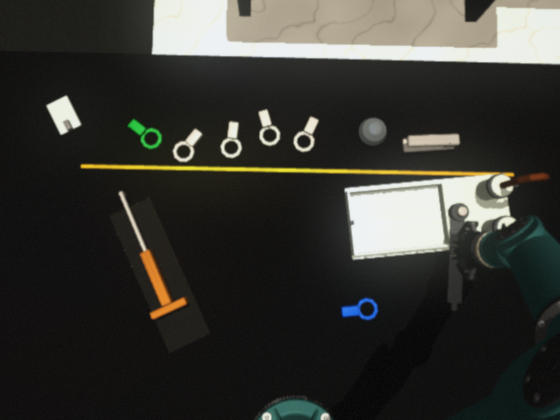

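Emit:
servo_tool(
  increments=[0,0,0,0,0.05,0,0,0,0,0.05,0,0,0,0,0.05,0,0,-0.02,0,0.05,0,0,-0.04,0,0.05,0,0,-0.04,0,0.05,0,0,-0.04,0,0.05,0,0,-0.04,0,0.05,0,0,0,0,0.05,0,0,0,0,0.05],
)

```text
time_s: 7.5
eef_pos: [0.4775, -0.365, 0.2378]
ee_rot: [0.725, 0.688, 0.001, 0.002]
contact_force: [-0.9, 1.0, -0.4]
width: 0.05
gripper_force: 0.0
```

```bash
python3 - <<'E'
from h import *
print(np.round(ctrl.sense()['joint_positions'],2))
plan([(.60,0,.23,None),(.43,.33,.2,205.8)])
E
```

```text
[ 0.34  0.44  0.33  1.9  -0.19  0.82  0.71]
at [ 0.4775 -0.365   0.2378] theta 87.0
turn total -0.0 = 0 x -0.0 | shift total [0.3709 0.1033 0.0078] = 10 x [0.0371 0.0103 0.0008]
turn total -118.8 = 14 x -8.49 | shift total [0.0094 0.3711 0.03  ] = 10 x [0.0009 0.0371 0.003 ]
```

Emit:
servo_tool(
  increments=[0.037,0.01,0,0,0.05,0.037,0.01,0,0,0.05,0.037,0.01,0,0,0.05,0.037,0.01,0,0,0.05,0.037,0.01,0,0,0.05,0.037,0.01,0,0,0.05,0.037,0.01,0,0,0.05,0.037,0.01,0,0,0.05,0.037,0.01,0,0,0.05,0.037,0.01,0,-8.5,0.05],
)

```text
time_s: 8.5
eef_pos: [0.595, 0.0012, 0.2342]
ee_rot: [0.671, 0.741, -0.002, -0.001]
contact_force: [1.0, -0.1, 0.4]
width: 0.0499
gripper_force: 0.0
```

Emit:
servo_tool(
  increments=[0,0,0,-8.5,0.05,0,0,0,-8.5,0.05,0,0,0,-8.5,0.05,0,0,0,-8.5,0.05,0,0,0,-8.5,0.05,0,0,0,-8.5,0.05,0,0,0,-8.5,0.05,0,0,0,-8.5,0.05,0,0,0,-8.5,0.05,0,0,0,-8.5,0.05],
)

```text
time_s: 9.5
eef_pos: [0.5946, -0.0005, 0.2342]
ee_rot: [-0.007, 1.0, 0.0, -0.002]
contact_force: [0.1, -0.3, 0.2]
width: 0.0497
gripper_force: 0.0
```

Emit:
servo_tool(
  increments=[0,0,0,-8.5,0.05,0,0,0,-8.5,0.05,0,0,0,-8.3,0.05,0.001,0.037,0,0,0.05,0.001,0.037,0,0,0.05,0.001,0.037,0,0,0.05,0.001,0.037,0,0,0.05,0.001,0.037,0,0,0.05,0.001,0.037,0,0,0.05,0.001,0.037,0,0,0.05],
)

```text
time_s: 10.5
eef_pos: [0.475, 0.2303, 0.2346]
ee_rot: [-0.223, 0.975, -0.0, -0.002]
contact_force: [-0.0, 0.2, 0.5]
width: 0.0499
gripper_force: 0.0
```

Emit:
servo_tool(
  increments=[0.001,0.037,0,0,0.05,0.001,0.037,0,0,0.05,0.001,0.037,0,0,0.05,0,0,0,0,0.05,0,0,0,0,0.05],
)

```text
time_s: 11.0
eef_pos: [0.4246, 0.3285, 0.2348]
ee_rot: [-0.224, 0.974, -0.0, -0.002]
contact_force: [0.4, -0.0, 0.1]
width: 0.0502
gripper_force: 0.0
```

```bash
cat >> h.py <<'E'
def handle(c):
    """hook handle outline (orange) at z=.041 -> grip centre and heading from wooden shaft edges"""
    hsv=cv2.cvtColor(c['frame'],cv2.COLOR_RGB2HSV); m=cv2.inRange(hsv,(5,140,50),(20,255,255))
    n,l,st,_=cv2.connectedComponentsWithStats(m); i=1+np.argmax(st[1:,4]); ys,xs=np.where(l==i)
    return np.c_[xs,ys],st[i]
E
python3 - <<'E'
from h import *
c=cap('wrist'); save(c,'w3.png'); np.save('w3.npy',c,allow_pickle=True)
uv,st=handle(c); P=bydepth(c,uv); P=P[(P[:,2]>.025)&(P[:,2]<.055)]; print(st,'z',np.median(P[:,2]))
rect=cv2.minAreaRect(onplane(c,uv,.041)[:,:2].astype(np.float32)); print(rect)
print('proj grip',proj(c,[(.397,.335,.041)]),tool()[:2],np.round(ctrl.sense()['joint_positions'],2))
E
```

```text
Traceback (most recent call last):
  File "h.py", line 35, in handle
    n,l,st,_=cv2.connectedComponentsWithStats(m); i=1+np.argmax(st[1:,4]); ys,xs=np.where(l==i)
                                                      ~~~~~~~~~^^^^^^^^^^
ValueError: attempt to get argmax of an empty sequence
```

View pics/w3.png

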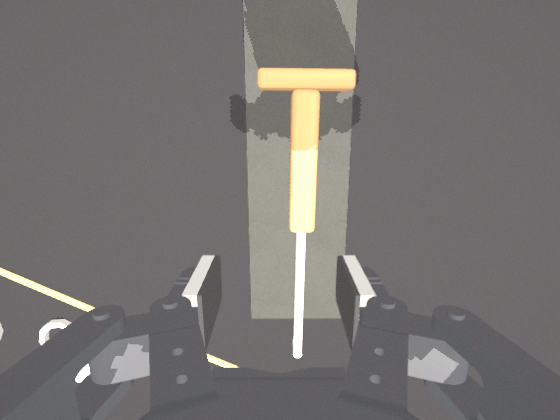

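```bash
python3 - <<'E'
from h import *
c=np.load('w3.npy',allow_pickle=True).item()
P=bydepth(c,[(305,130),(303,200),(306,80),(299,300),(298,352)]); print(np.round(P,4))
f,b,t=onplane(c,[(302,230),(305.5,89)],.041).tolist()+onplane(c,[(298,350)],.036).tolist()
f,b,t=map(np.array,(f,b,t)); d=f-b; print(f,b,t,np.linalg.norm(d),np.degrees(np.arctan2(d[1],d[0])),'mid',(f+b)/2,'tip-grip',np.linalg.norm(t-(f+b)/2),np.degrees(np.arctan2(*(t-b)[[1,0]])))
m=np.array([onplane(c,[uv],.003)[0] for uv in [(252,318),(346,318)]]); print('mat front',m, m.mean(0)-(f+b)/2)
plan([(*((f+b)/2)[:2],.1,None),(*((f+b)/2)[:2],.012,None)])
E
```

```text
[[0.3668 0.328  0.041 ]
 [0.4278 0.357  0.0415]
 [0.327  0.3086 0.0426]
 [0.5338 0.4071 0.0294]
 [0.5958 0.4374 0.0282]]
[0.45612333 0.37034462 0.041     ] [0.33396198 0.31173605 0.041     ] [0.58826021 0.43307828 0.036     ] 0.13549302181619116 25.629999125379932 mid [0.39504265 0.34104033 0.041     ] tip-grip 0.21407710651017609 25.50884640239584
mat front [[0.59363887 0.37508216 0.003     ]
 [0.54362482 0.47781166 0.003     ]] [ 0.17358919  0.08540658 -0.038     ]
at [0.4255 0.3272 0.2349] theta -154.2
turn total -0.0 = 0 x -0.0 | shift total [0.0214 0.0257 0.1349] = 4 x [0.0053 0.0064 0.0337]
turn total -0.0 = 0 x -0.0 | shift total [0.    0.    0.088] = 3 x [0.     0.     0.0293]
```

Emit:
servo_tool(
  increments=[0.0107,0.0128,0.035,0,0.05,0.0107,0.0128,0.035,0,0.05,0,0,0.04,0,0.05,0,0,0.04,0,0.05,0,0,0.04,0,0.05,0,0,0.03,0,0.05,0,0,0.003,0,0.05,0,0,0,0,0.05,0,0,0,0,0.015,0,0,0,0,0.015],
  newtons=80,
)

```text
time_s: 12.05
eef_pos: [0.3969, 0.3422, 0.0152]
ee_rot: [-0.222, 0.975, 0.001, 0.001]
contact_force: [0.0, -1.1, 0.2]
width: 0.0248
gripper_force: 78.4
```

Emit:
servo_tool(
  increments=[0,0,0,0,0.015,0,0,0,0,0.015,0,0,0,0,0.015],
)

```text
time_s: 12.35
eef_pos: [0.3969, 0.3422, 0.0151]
ee_rot: [-0.222, 0.975, 0.001, 0.001]
contact_force: [0.4, -1.3, 8.1]
width: 0.0243
gripper_force: 79.4
```

```bash
cat >> h.py <<'E'
L=.218
def tipat(tx,ty,phi):
    """tool pose that puts hook tip at tx,ty with heading phi deg"""
    a=np.radians(phi); return tx-L*np.cos(a),ty-L*np.sin(a),phi+180.3
E
python3 - <<'E'
from h import *
x,y,t=tipat(.7428,-.0142,-55); p,th,_=tool()
plan([(p[0],p[1],.165,None),(x,y,.165,t)])
E
```

```text
at [0.3969 0.3422 0.0151] theta -154.3
turn total -0.0 = 0 x -0.0 | shift total [ 0.      0.     -0.1499] = 4 x [ 0.      0.     -0.0375]
turn total 80.4 = 10 x 8.04 | shift total [-0.2728  0.0775 -0.    ] = 7 x [-0.039   0.0111 -0.    ]
```

Emit:
servo_tool(
  increments=[0,0,-0.01,0,0.015,0,0,-0.03,0,0.015,0,0,-0.03,0,0.015,0,0,-0.03,0,0.015,0,0,-0.03,0,0.015,0,0,-0.02,0,0.015,0,0,0,5,0.015,0,0,0,5,0.015,0,0,0,5,0.015,0,0,0,5,0.015],
)

```text
time_s: 13.35
eef_pos: [0.3954, 0.3413, 0.1642]
ee_rot: [-0.048, 0.999, 0.0, 0.0]
contact_force: [-0.1, 0.3, -2.0]
width: 0.0244
gripper_force: 78.7
```

Emit:
servo_tool(
  increments=[0,0,0,6,0.015,0,0,0,6,0.015,0,0,0,6,0.015,0,0,0,6,0.015,0,0,0,6,0.015,0,0,0,6,0.015,0,0,0,6,0.015,0,0,0,6,0.015,0,0,0,6,0.015,0,0,0,6,0.015],
)

```text
time_s: 14.35
eef_pos: [0.3951, 0.3415, 0.164]
ee_rot: [0.458, 0.889, 0.0, -0.0]
contact_force: [0.1, -0.3, -1.8]
width: 0.0241
gripper_force: 78.7
```

Emit:
servo_tool(
  increments=[-0.02,0.006,0,0,0.015,-0.035,0.01,0,0,0.015,-0.035,0.01,0,0,0.015,-0.035,0.01,0,0,0.015,-0.035,0.01,0,0,0.015,-0.035,0.01,0,0,0.015,-0.035,0.01,0,0,0.015,-0.03,0.008,0,0,0.015,-0.013,0.0035,0,0,0.015,0,0,0,0,0.015],
)

```text
time_s: 15.35
eef_pos: [0.6192, 0.1634, 0.1637]
ee_rot: [0.458, 0.889, 0.0, 0.0]
contact_force: [-0.3, 0.5, -1.9]
width: 0.0247
gripper_force: 78.8
```

```bash
python3 - <<'E'
from h import *
c=cap('top'); save(c,'t3.png'); np.save('t3.npy',c,allow_pickle=True); c2=cap('scene'); save(c2,'s3.png'); 
p,th,_=tool(); a=np.radians(th-180.3); tip=p+[L*np.cos(a),L*np.sin(a),.012]; print(p,th,'tip',tip,'proj',proj(c,[tip-[0,0,.024],tip+[0,0,.01]]), 'width',ctrl.sense()['width'])
im=c['frame'][90:230,150:360,::-1]; im2=c2['frame'][150:350,150:450,::-1]
cv2.imwrite('pics/z3.png',np.vstack([cv2.resize(im,(630,420))]))
plan([(*tipat(.7428,-.0142,-55)[:2],.05,-54.7+180)])
E
```

```text
[0.61634133 0.1669605  0.16321465] 125.82848382230105 tip [ 0.74302279 -0.01045373  0.17521465] proj [[307.26633546 124.67596355]
 [308.6024981  119.99833241]] width 0.024639790249202567
at [0.6163 0.167  0.1632] theta 125.8
turn total 0.5 = 1 x 0.53 | shift total [-0.0029 -0.0003  0.1132] = 3 x [-0.001  -0.0001  0.0377]
```

View pics/z3.png

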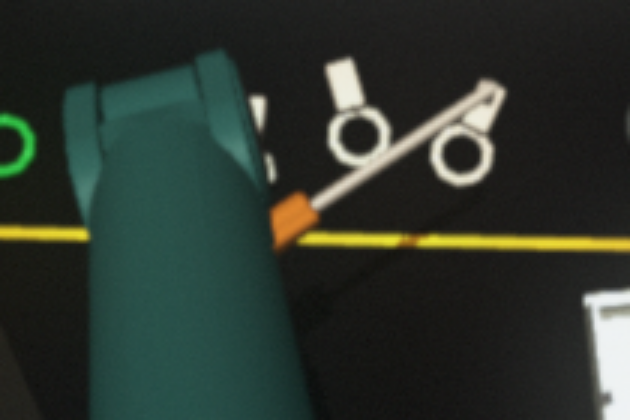

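Emit:
servo_tool(
  increments=[-0.003,0,0.03,0.5,0.015,0,0,0.03,0,0.015,0,0,0.03,0,0.015,0,0,0.02,0,0.015,0,0,0,0,0.015,0,0,0,0,0.015],
)

```text
time_s: 16.05
eef_pos: [0.6186, 0.1651, 0.0535]
ee_rot: [0.459, 0.889, 0.0, -0.001]
contact_force: [-0.4, 0.7, -1.6]
width: 0.0247
gripper_force: 78.8
```

```bash
cat >> h.py <<'E'
def look(name,zs=None):
    c=cap('top'); p,th,_=tool(); a=np.radians(th-180.3)
    tip=p+[L*np.cos(a),L*np.sin(a),-.012]
    print('tcp',np.round(p,4),'th',round(th,1),'tip',np.round(tip,4),'px low/top',np.round(proj(c,[tip,tip+[0,0,.033]]),1).tolist(),'w',round(float(ctrl.sense()['width']),4),np.round(ctrl.sense()['contact_force'],1))
    im=c['frame'][95:215,160:340,::-1]; cv2.imwrite('pics/'+name,cv2.resize(im,(720,480),interpolation=cv2.INTER_CUBIC)); return c
E
python3 - <<'E'
from h import *
c=look('z4.png'); np.save('t4.npy',c,allow_pickle=True)
P=cloud(c); f=c['frame']; 
# rod points: light, z between .06 and .1, x>.67
m=(P[:,:,2]>.055)&(P[:,:,2]<.12)&(P[:,:,0]>.68)&(P[:,:,1]<.1)&(P[:,:,1]>-.1); q=P[m]; print(len(q)); i=np.argsort(q[:,0])[-6:]; print(np.round(q[i],4)); vs,us=np.where(m); print(np.c_[us,vs][i])
E
```

```text
tcp [0.6197 0.1648 0.0543] th 125.4 tip [ 0.745  -0.0136  0.0423] px low/top [[304.8, 136.9], [305.9, 133.3]] w 0.0249 [-0.8 -0.2 -1.2]
210
[[ 0.7483 -0.0169  0.0661]
 [ 0.7484 -0.0218  0.066 ]
 [ 0.7485 -0.0194  0.0655]
 [ 0.7511 -0.0194  0.0649]
 [ 0.7514 -0.0171  0.0637]
 [ 0.7518 -0.022   0.0629]]
[[307 133]
 [309 133]
 [308 133]
 [308 132]
 [307 132]
 [309 132]]
```

View pics/z4.png

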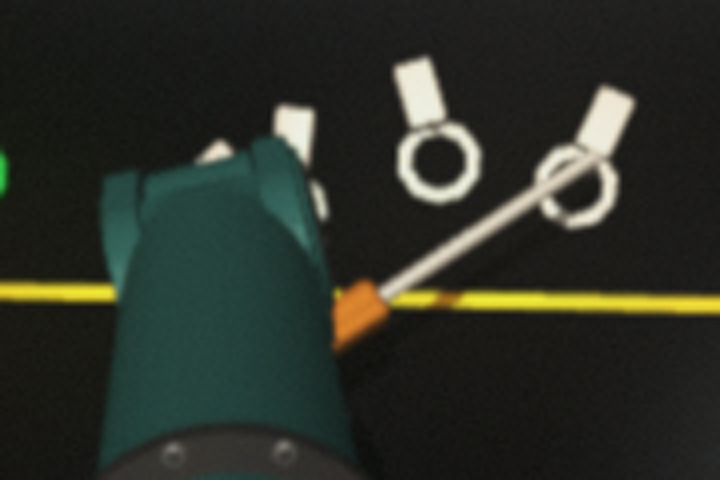

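Emit:
servo_tool(
  increments=[0,0,0.015,0,0.015,0,0,0.01,0,0.015,0,0,0.005,0,0.015,0,0,0,0,0.015,0,0,0,0,0.015],
)

```text
time_s: 16.6
eef_pos: [0.6199, 0.1629, 0.0231]
ee_rot: [0.46, 0.888, -0.0, -0.0]
contact_force: [-0.3, 0.2, -1.6]
width: 0.0245
gripper_force: 78.8
```

```bash
python3 - <<'E'
from h import *
c=look('z5.png'); P=cloud(c)
m=(P[:,:,2]>.024)&(P[:,:,2]<.06)&(P[:,:,0]>.68)&(P[:,:,1]<.1)&(P[:,:,1]>-.1); q=P[m]; print(len(q)); i=np.argsort(q[:,0])[-4:]; print(np.round(q[i],4))
E
```

```text
tcp [0.6201 0.163  0.0234] th 125.2 tip [ 0.745  -0.0157  0.0114] px low/top [[304.7, 140.2], [305.8, 136.7]] w 0.0245 [ 0.2 -0.4 -2.2]
197
[[ 0.7502 -0.0247  0.0327]
 [ 0.7525 -0.0221  0.0333]
 [ 0.7858  0.088   0.0248]
 [ 0.7883 -0.035   0.0255]]
```

Emit:
servo_tool(
  increments=[0,0,0.004,0,0.015,0,0,0,0,0.015],
)

```text
time_s: 16.85
eef_pos: [0.6198, 0.163, 0.0191]
ee_rot: [0.46, 0.888, -0.0, -0.0]
contact_force: [0.9, -0.1, -2.4]
width: 0.0243
gripper_force: 78.8
```

Emit:
servo_tool(
  increments=[0.004,-0.006,0,0,0.015,0.0077,-0.0123,0,0,0.015,0.0077,-0.0123,0,0,0.015,0.0077,-0.0123,0,0,0.015,0.0077,-0.0123,0,0,0.015,0.0077,-0.0123,0,0,0.015,0.0077,-0.0123,0,0,0.015,0.0077,-0.0123,0,0,0.015,0.0077,-0.0123,0,0,0.015,0.0077,-0.0123,0,0,0.015],
)

```text
time_s: 17.85
eef_pos: [0.4825, 0.156, 0.0198]
ee_rot: [0.459, 0.888, 0.001, 0.001]
contact_force: [0.7, 0.5, -2.5]
width: 0.0247
gripper_force: 78.8
```

Emit:
servo_tool(
  increments=[0.0077,-0.0123,0,0,0.015,0.0077,-0.0123,0,0,0.015,0,0,0,0,0.015,0,0,0,0,0.015],
)

```text
time_s: 18.25
eef_pos: [0.4536, 0.1541, 0.0196]
ee_rot: [0.46, 0.888, 0.0, 0.0]
contact_force: [0.1, -0.9, -1.3]
width: 0.0246
gripper_force: 78.9
```

```bash
python3 - <<'E'
from h import *
c=look('z6.png'); np.save('t6.npy',c,allow_pickle=True)
im=c['frame'][95:275,160:340,::-1]; cv2.imwrite('pics/z6.png',cv2.resize(im,(540,540),interpolation=cv2.INTER_CUBIC))
E
```

```text
tcp [0.4543 0.1542 0.0195] th 125.2 tip [ 0.5791 -0.0245  0.0075] px low/top [[307.4, 205.5], [308.5, 204.0]] w 0.0244 [-0.1  0.1 -2.2]
```

View pics/z6.png

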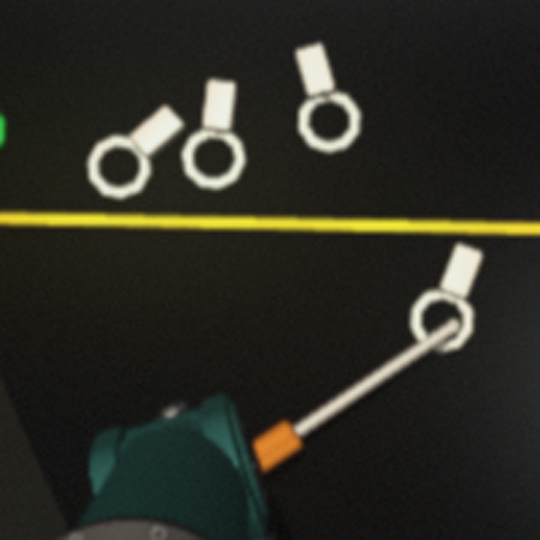

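```bash
python3 - <<'E'
from h import *
c=np.load('t6.npy',allow_pickle=True).item()
for n,uv in dict(A=(199.7,150.7),B=(231,147.3),C=(269.3,135.4)).items(): print(n,onplane(c,[uv],.008)[0])
x,y,t=tipat(.7555,.077,-45); p,th,_=tool()
plan([(p[0],p[1],.065,None),(x,y,.065,t),(x,y,.019,t),(x-.177,y,.019,t)],.03)
E
```

```text
A [0.71323729 0.24902998 0.008     ]
B [0.72362423 0.17039645 0.008     ]
C [0.75643645 0.07415595 0.008     ]
at [0.4543 0.1542 0.0195] theta 125.2
turn total -0.0 = 0 x -0.0 | shift total [ 0.      0.     -0.0455] = 2 x [ 0.      0.     -0.0227]
turn total -10.1 = 2 x -5.04 | shift total [-0.0504  0.1581 -0.    ] = 6 x [-0.0084  0.0264 -0.    ]
turn total -0.0 = 0 x -0.0 | shift total [0.    0.    0.046] = 2 x [0.    0.    0.023]
turn total -0.0 = 0 x -0.0 | shift total [ 0.1258 -0.1245 -0.    ] = 5 x [ 0.0252 -0.0249 -0.    ]
```

Emit:
servo_tool(
  increments=[0,0,-0.02,0,0.015,0,0,-0.026,0,0.015,0,0,0,-5,0.015,0,0,0,-5,0.015,-0.0084,0.0264,0,0,0.015,-0.0084,0.0264,0,0,0.015,-0.0084,0.0264,0,0,0.015,-0.0084,0.0264,0,0,0.015,-0.0084,0.0264,0,0,0.015,-0.0084,0.0264,0,0,0.015],
)

```text
time_s: 19.3
eef_pos: [0.6024, 0.2312, 0.0654]
ee_rot: [0.381, 0.925, 0.0, 0.0]
contact_force: [0.1, 0.3, -1.4]
width: 0.0247
gripper_force: 79.0
```

Emit:
servo_tool(
  increments=[0,0,0,0,0.015,0,0,0.01,0,0.015,0,0,0,0,0.015],
)

```text
time_s: 19.6
eef_pos: [0.5985, 0.2296, 0.0534]
ee_rot: [0.381, 0.925, -0.002, -0.002]
contact_force: [-0.6, -0.2, -2.6]
width: 0.0246
gripper_force: 79.0
```

```bash
cat >> h.py <<'E'
def rodend(c):
    """rod top points by depth; returns end of rod (farthest from TCP) minus half thickness"""
    P=cloud(c); p,th,_=tool(); a=np.radians(th-180.3); d=np.array([np.cos(a),np.sin(a)]); n=np.array([-d[1],d[0]])
    rel=P[:,:,:2]-p[:2]; u=rel@d; v=rel@n
    m=(abs(v)<.025)&(u>.1)&(u<.24)&(P[:,:,2]>max(p[2]-.005,.022))&(P[:,:,2]<p[2]+.04)&(c['frame'].min(2)>60)
    U,V,Z=u[m],v[m],P[:,:,2][m]; e=np.percentile(U,99); f=np.polyfit(U,V,1)
    far=U>e-.03; print('rod n',m.sum(),'end u',round(e,4),'tip z(top) near',np.round(np.median(Z[far]),4),'mid',np.round(np.median(Z[U<.16]),4))
    k=e-.005; t=p[:2]+d*k+n*np.polyval(f,k); print('rod tip centre est',np.round(t,4)); return t
E
python3 - <<'E'
from h import *
c=look('z7.png'); rodend(c); np.save('t7.npy',c,allow_pickle=True)
E
```

```text
tcp [0.5986 0.2296 0.0539] th 135.2 tip [0.7525 0.0752 0.0419] px low/top [[268.8, 133.2], [268.8, 129.4]] w 0.0242 [-0.6  0.3 -2.1]
rod n 225 end u 0.2272 tip z(top) near 0.0644 mid 0.0657
rod tip centre est [0.754  0.0707]
```

Emit:
servo_tool(
  increments=[0,0,0.02,0,0.015,0,0,0.0145,0,0.015,0,0,0,0,0.015,0.005,-0.005,0,0,0.015,0.0098,-0.0098,0,0,0.015,0.0098,-0.0098,0,0,0.015,0.0098,-0.0098,0,0,0.015,0.0098,-0.0098,0,0,0.015,0.0098,-0.0098,0,0,0.015,0.0098,-0.0098,0,0,0.015],
)

```text
time_s: 20.65
eef_pos: [0.5097, 0.2307, 0.0212]
ee_rot: [0.38, 0.925, 0.0, 0.0]
contact_force: [1.7, 0.2, -1.5]
width: 0.0247
gripper_force: 79.1
```

Emit:
servo_tool(
  increments=[0.0098,-0.0098,0,0,0.015,0.0098,-0.0098,0,0,0.015,0.0098,-0.0098,0,0,0.015,0.0098,-0.0098,0,0,0.015,0.0098,-0.0098,0,0,0.015,0.0098,-0.0098,0,0,0.015,0,0,0,0,0.015,0,0,0,0,0.015],
)

```text
time_s: 21.45
eef_pos: [0.4261, 0.2299, 0.0206]
ee_rot: [0.381, 0.925, -0.001, -0.001]
contact_force: [0.9, 0.2, -2.0]
width: 0.0249
gripper_force: 79.1
```

```bash
cat >> h.py <<'E'
def fobs(c):
    """white fobs from the top view: (ring xy, body xy, px) using hole of ring"""
    P=cloud(c); f=c['frame'].astype(int); out=[]
    m=((f.min(2)>100)&(f.max(2)-f.min(2)<70)&(P[:,:,2]<.03)&(P[:,:,0]>.35)&(P[:,:,0]<.86)&(P[:,:,1]<.45)&(P[:,:,1]>-.11)).astype(np.uint8)
    cs,h=cv2.findContours(m,cv2.RETR_CCOMP,cv2.CHAIN_APPROX_NONE)
    for i,k in enumerate(cs):
        if h[0][i][3]<0 and 150<cv2.contourArea(k)<900:
            M=np.zeros_like(m); cv2.drawContours(M,cs,i,1,-1); ys,xs=np.where(M&m); X=onplane(c,np.c_[xs,ys],.012)[:,:2]; m0=X.mean(0)
            hole=[cs[j] for j in range(len(cs)) if h[0][j][3]==i and cv2.contourArea(cs[j])>20]
            if hole: r=onplane(c,[np.mean(np.vstack(hole).reshape(-1,2),0)],.008)[0,:2]; 
            else: r=np.full(2,np.nan)
            # body: pixels farther than 27 mm from ring centre
            b=X[np.linalg.norm(X-r,axis=1)>.027]; b=b.mean(0) if len(b) else m0
            d=b-r; print('ring',np.round(r,4),'body',np.round(b,4),'mean',np.round(m0,3),'dist',round(float(np.linalg.norm(d)),3),'ang',round(float(np.degrees(np.arctan2(d[1],d[0]))),1)); out.append((r,b))
    return out
E
python3 - <<'E'
from h import *
c=look('z8.png'); rodend(c); fobs(c)
E
```

```text
tcp [0.427  0.2301 0.0207] th 135.2 tip [0.5809 0.0756 0.0087] px low/top [[267.4, 204.1], [267.3, 202.5]] w 0.0248 [ 0.5 -0.9 -1.9]
rod n 214 end u 0.2263 tip z(top) near 0.0311 mid 0.0328
rod tip centre est [0.5817 0.0718]
ring [ 0.5904 -0.0233] body [ 0.6295 -0.0379] mean [ 0.607 -0.03 ] dist 0.042 ang -20.5
ring [nan nan] body [0.6133 0.0714] mean [0.613 0.071] dist nan ang nan
ring [0.7149 0.2499] body [0.7448 0.2184] mean [0.727 0.237] dist 0.043 ang -46.5
ring [0.7241 0.1711] body [0.768  0.1673] mean [0.742 0.169] dist 0.044 ang -4.9
```

```bash
python3 - <<'E'
from h import *
x,y,t=tipat(.7245,.1745,-45); p,th,_=tool()
plan([(p[0],p[1],.060,None),(x,y,.060,th),(x,y,.020,th),(x-.15,y,.02,th)],.03)
E
```

```text
at [0.427  0.2301 0.0207] theta 135.2
turn total -0.0 = 0 x -0.0 | shift total [ 0.      0.     -0.0393] = 2 x [ 0.      0.     -0.0197]
turn total -0.0 = 0 x -0.0 | shift total [-0.0322  0.171  -0.    ] = 6 x [-0.0054  0.0285 -0.    ]
turn total -0.0 = 0 x -0.0 | shift total [0.   0.   0.04] = 2 x [0.   0.   0.02]
turn total -0.0 = 0 x -0.0 | shift total [ 0.1064 -0.1057 -0.    ] = 4 x [ 0.0266 -0.0264 -0.    ]
```

Emit:
servo_tool(
  increments=[0,0,-0.02,0,0.015,0,0,-0.02,0,0.015,-0.0054,0.0285,0,0,0.015,-0.0054,0.0285,0,0,0.015,-0.0054,0.0285,0,0,0.015,-0.0054,0.0285,0,0,0.015,-0.0054,0.0285,0,0,0.015,-0.0054,0.0285,0,0,0.015,0,0,0,0,0.015,0,0,0,0,0.015],
)

```text
time_s: 22.5
eef_pos: [0.5709, 0.3285, 0.0603]
ee_rot: [0.381, 0.925, -0.0, -0.0]
contact_force: [-0.3, -0.8, -2.4]
width: 0.0246
gripper_force: 79.1
```

```bash
python3 - <<'E'
from h import *
c=look('z8.png'); rodend(c); fobs(c)
E
```

```text
tcp [0.5698 0.3277 0.0601] th 135.2 tip [0.7237 0.1733 0.0481] px low/top [[228.4, 143.3], [227.0, 139.7]] w 0.0242 [-0.8  0.4 -1.9]
rod n 234 end u 0.2284 tip z(top) near 0.0712 mid 0.0722
rod tip centre est [0.727 0.169]
ring [ 0.5904 -0.0233] body [ 0.6295 -0.0379] mean [ 0.607 -0.03 ] dist 0.042 ang -20.5
ring [0.5939 0.0694] body [0.6386 0.0735] mean [0.613 0.071] dist 0.045 ang 5.2
ring [0.715  0.2499] body [0.7432 0.2187] mean [0.727 0.236] dist 0.042 ang -47.9
ring [nan nan] body [0.745  0.1667] mean [0.745 0.167] dist nan ang nan
```

Emit:
servo_tool(
  increments=[0,0,0.02,0,0.015,0,0,0.02,0,0.015,0,0,0,0,0.015,0.006,-0.006,0,0,0.015,0.01,-0.01,0,0,0.015,0.01,-0.01,0,0,0.015,0.01,-0.01,0,0,0.015,0.01,-0.01,0,0,0.015,0.01,-0.01,0,0,0.015,0.01,-0.01,0,0,0.015],
)

```text
time_s: 23.55
eef_pos: [0.4764, 0.3287, 0.0212]
ee_rot: [0.38, 0.925, 0.0, 0.0]
contact_force: [1.0, -0.0, -1.5]
width: 0.0248
gripper_force: 79.2
```

Emit:
servo_tool(
  increments=[0.01,-0.01,0,0,0.015,0.01,-0.01,0,0,0.015,0.01,-0.01,0,0,0.015,0.01,-0.01,0,0,0.015,0,0,0,0,0.015,0,0,-0.02,0,0.015,0,0,-0.02,0,0.015,0,0,0,0,0.015],
)

```text
time_s: 24.35
eef_pos: [0.4217, 0.3289, 0.0624]
ee_rot: [0.381, 0.924, 0.002, 0.001]
contact_force: [-0.5, 0.6, -1.1]
width: 0.0249
gripper_force: 79.2
```

```bash
python3 - <<'E'
from h import *
c=look('z9.png'); rodend(c); F=fobs(c)
plan([(*tipat(.7145,.2535,-45)[:2],.06,None)])
E
```

```text
tcp [0.4212 0.3286 0.0615] th 135.2 tip [0.575  0.1741 0.0495] px low/top [[226.3, 203.7], [224.9, 202.1]] w 0.024 [-0.2  1.1 -2. ]
rod n 238 end u 0.228 tip z(top) near 0.0743 mid 0.0752
rod tip centre est [0.5776 0.1697]
ring [ 0.5904 -0.0233] body [ 0.6298 -0.038 ] mean [ 0.607 -0.03 ] dist 0.042 ang -20.5
ring [nan nan] body [0.6081 0.1689] mean [0.608 0.169] dist nan ang nan
ring [0.5939 0.0694] body [0.6386 0.0735] mean [0.613 0.071] dist 0.045 ang 5.2
ring [0.715  0.2499] body [0.7448 0.2184] mean [0.727 0.237] dist 0.043 ang -46.6
at [0.4212 0.3286 0.0615] theta 135.2
turn total -0.0 = 0 x -0.0 | shift total [-0.043   0.1542  0.0015] = 4 x [-0.0107  0.0385  0.0004]
```

Emit:
servo_tool(
  increments=[-0.0086,0.0308,0,0,0.015,-0.0086,0.0308,0,0,0.015,-0.0086,0.0308,0,0,0.015,-0.0086,0.0308,0,0,0.015,-0.0086,0.0308,0,0,0.015,0,0,0,0,0.015,0,0,0,0,0.015],
)

```text
time_s: 25.1
eef_pos: [0.5591, 0.4065, 0.059]
ee_rot: [0.381, 0.925, -0.001, -0.001]
contact_force: [-0.8, -1.3, -3.3]
width: 0.0244
gripper_force: 79.3
```

```bash
python3 - <<'E'
from h import *
c=look('z9.png'); rodend(c)
E
```

```text
tcp [0.558 0.406 0.059] th 135.2 tip [0.712  0.2516 0.047 ] px low/top [[196.1, 147.4], [193.7, 144.0]] w 0.0249 [-0.8  0.5 -2.5]
rod n 238 end u 0.2276 tip z(top) near 0.0699 mid 0.071
rod tip centre est [0.7144 0.2476]
```

Emit:
servo_tool(
  increments=[0,0,0.02,0,0.015,0,0,0.019,0,0.015,0,0,0,0,0.015,0.006,-0.005,0,0,0.015,0.0103,-0.0079,0,0,0.015,0.0103,-0.0079,0,0,0.015,0.0103,-0.0079,0,0,0.015,0.0103,-0.0079,0,0,0.015,0.0103,-0.0079,0,0,0.015,0.0103,-0.0079,0,0,0.015],
)

```text
time_s: 26.15
eef_pos: [0.4737, 0.4182, 0.0221]
ee_rot: [0.38, 0.925, 0.0, 0.0]
contact_force: [0.8, 0.2, -2.0]
width: 0.0245
gripper_force: 79.3
```

Emit:
servo_tool(
  increments=[0.0103,-0.0079,0,0,0.015,0.0103,-0.0079,0,0,0.015,0.0103,-0.0079,0,0,0.015,0.0103,-0.0079,0,0,0.015,0.0103,-0.0079,0,0,0.015,0,0,0,0,0.015,0,0,-0.02,0,0.015,0,0,-0.03,0,0.015,0,0,-0.03,0,0.015,0,0,-0.03,0,0.015],
)

```text
time_s: 27.15
eef_pos: [0.41, 0.4256, 0.1326]
ee_rot: [0.381, 0.924, -0.001, -0.0]
contact_force: [1.0, 0.0, -1.7]
width: 0.0245
gripper_force: 79.3
```

```bash
python3 - <<'E'
from h import *
c=look('z10.png'); rodend(c); F=fobs(c)
plan([(.402,.346,.14,205.8)])
E
```

```text
tcp [0.4123 0.4278 0.1374] th 135.2 tip [0.5661 0.2733 0.1254] px low/top [[178.2, 203.0], [175.0, 201.2]] w 0.0246 [0.6 0.1 1.4]
rod n 281 end u 0.2278 tip z(top) near 0.144 mid 0.1448
rod tip centre est [0.5658 0.2663]
ring [nan nan] body [0.593  0.2603] mean [0.593 0.26 ] dist nan ang nan
ring [ 0.5904 -0.0233] body [ 0.6297 -0.0379] mean [ 0.607 -0.03 ] dist 0.042 ang -20.4
ring [0.5877 0.1712] body [0.6308 0.1664] mean [0.605 0.169] dist 0.043 ang -6.4
ring [0.5939 0.0694] body [0.6387 0.0735] mean [0.613 0.071] dist 0.045 ang 5.2
at [0.4123 0.4278 0.1374] theta 135.2
turn total -70.6 = 9 x -7.85 | shift total [ 0.0449 -0.0692 -0.0026] = 2 x [ 0.0225 -0.0346 -0.0013]
```

Emit:
servo_tool(
  increments=[0,0,0,-7,0.015,0,0,0,-7,0.015,0,0,0,-7,0.015,0,0,0,-7,0.015,0,0,0,-7,0.015,0,0,0,-7,0.015,0,0,0,-7,0.015,0,0,0,-7,0.015,0,0,0,-7,0.015,0,0,0,-7.6,0.015],
)

```text
time_s: 28.2
eef_pos: [0.4103, 0.4255, 0.1315]
ee_rot: [-0.226, 0.974, -0.0, -0.0]
contact_force: [0.4, -0.3, -2.1]
width: 0.0244
gripper_force: 79.4
```

Emit:
servo_tool(
  increments=[0.015,-0.023,0,0,0.015,0.015,-0.023,0,0,0.015,0.015,-0.023,0,0,0.015,0,0,0,0,0.015,0,0,0,0,0.015],
)

```text
time_s: 28.7
eef_pos: [0.4001, 0.3435, 0.1317]
ee_rot: [-0.223, 0.975, -0.0, -0.0]
contact_force: [-0.9, 1.9, -2.3]
width: 0.0246
gripper_force: 79.4
```

```bash
python3 - <<'E'
from h import *
c=cap('top'); F=fobs(c); rodend(c)
plan([(.402,.346,.0155,205.8)])
E
```

```text
ring [0.5774 0.2713] body [0.6153 0.247 ] mean [0.593 0.261] dist 0.045 ang -32.7
ring [ 0.5904 -0.0233] body [ 0.6294 -0.0379] mean [ 0.607 -0.03 ] dist 0.042 ang -20.4
ring [0.5876 0.1712] body [0.6309 0.1663] mean [0.606 0.169] dist 0.044 ang -6.5
ring [0.5939 0.0694] body [0.6386 0.0734] mean [0.613 0.071] dist 0.045 ang 5.2
rod n 276 end u 0.2245 tip z(top) near 0.1429 mid 0.1438
rod tip centre est [0.5997 0.4368]
at [0.4003 0.3449 0.1319] theta -154.2
turn total -0.0 = 1 x -0.0 | shift total [-0.002   0.0003  0.1164] = 3 x [-0.0007  0.0001  0.0388]
```

Emit:
servo_tool(
  increments=[0,0,0.03,0,0.015,0,0,0.04,0,0.015,0,0,0.03,0,0.015,0,0,0.01,0,0.015,0,0,0.006,0,0.015,0,0,0,0,0.015,0,0,0,0,0.035,0,0,0,0,0.05,0,0,0,0,0.05,0,0,-0.02,0,0.05],
)

```text
time_s: 29.75
eef_pos: [0.3991, 0.3436, 0.035]
ee_rot: [-0.224, 0.975, -0.001, -0.001]
contact_force: [-1.2, -0.2, -0.0]
width: 0.0502
gripper_force: 0.0
```

Emit:
servo_tool(
  increments=[0,0,-0.04,0,0.05,0,0,-0.04,0,0.05,0,0,-0.04,0,0.05,0,0,-0.04,0,0.05,0,0,0,0,0.05],
)

```text
time_s: 30.25
eef_pos: [0.4027, 0.3471, 0.2016]
ee_rot: [-0.223, 0.975, 0.003, 0.005]
contact_force: [0.1, 0.7, 0.5]
width: 0.0502
gripper_force: 0.0
```

```bash
python3 - <<'E'
from h import *
print(tool()[:2])
# A first: theta along fob axis (either way)
plan([(.6153,.247,.16,180-32.7)])
# stand frame estimate from top0: tray wall edges
c=np.load('top0.npy',allow_pickle=True).item()
c2=cap('top'); save(c2,'t11.png'); np.save('t11.npy',c2,allow_pickle=True); P=cloud(c2)
f=c2['frame'].astype(int)
m=(P[:,:,2]>.027)&(P[:,:,2]<.045)&(P[:,:,0]>.42)&(P[:,:,0]<.68)&(P[:,:,1]<-.1)&(P[:,:,1]>-.40)&(f.min(2)>120)
ys,xs=np.where(m); X=onplane(c2,np.c_[xs,ys],.036)[:,:2].astype(np.float32); print(len(X),cv2.minAreaRect(X))
E
```

```text
(array([0.40266443, 0.34710578, 0.20158351]), np.float64(-154.18558371930993))
at [0.4027 0.3471 0.2016] theta -154.2
turn total 58.5 = 7 x 8.36 | shift total [-0.233   0.0306  0.0416] = 6 x [-0.0388  0.0051  0.0069]
757 ((0.54996258020401, -0.2485502064228058), (0.1601126343011856, 0.2481566071510315), 6.585249423980713)
```

View pics/t11.png

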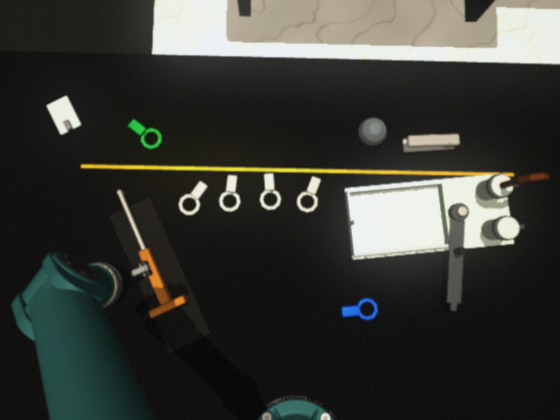

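Emit:
servo_tool(
  increments=[0,0,0,8.36,0.05,0,0,0,8.36,0.05,0,0,0,8.36,0.05,0,0,0,8.36,0.05,0,0,0,8.36,0.05,0,0,0,8.36,0.05,0,0,0,8.36,0.05,-0.0388,0.0051,0.007,0,0.05,-0.0388,0.0051,0.007,0,0.05,-0.0388,0.0051,0.007,0,0.05],
  newtons=70,
)

```text
time_s: 31.3
eef_pos: [0.5061, 0.2935, 0.1733]
ee_rot: [0.28, 0.96, -0.001, -0.001]
contact_force: [1.2, 0.8, -0.0]
width: 0.0497
gripper_force: 0.0
```

Emit:
servo_tool(
  increments=[-0.0388,0.0051,0.007,0,0.05,-0.0388,0.0051,0.007,0,0.05,-0.0388,0.0051,0.007,0,0.05,0,0,0.04,0,0.05,0,0,0.04,0,0.05,0,0,0,0,0.05,0,0,0,0,0.05],
)

```text
time_s: 32.0
eef_pos: [0.611, 0.244, 0.0726]
ee_rot: [0.281, 0.96, -0.001, -0.001]
contact_force: [0.1, 0.2, 0.7]
width: 0.0501
gripper_force: 0.0
```

```bash
python3 - <<'E'
from h import *
c=cap('wrist'); save(c,'w12.png'); f=c['frame'].astype(int)
p,th,_=tool(); print(p,th); b=proj(c,[(.6153,.247,.018),(.5774,.2713,.008)]); print(b)
# body: white pixels at z .012-.024 near expected
P=cloud(c); m=(f.min(2)>90)&(P[:,:,2]>.013)&(P[:,:,2]<.026)&(np.hypot(P[:,:,0]-.6153,P[:,:,1]-.247)<.045)
q=P[m]; print(m.sum(), 'z',np.median(q[:,2])); r=cv2.minAreaRect(q[:,:2].astype(np.float32)); print(r)
g=P[(f.min(2)>90)&(P[:,:,2]>.004)&(P[:,:,2]<.011)&(np.hypot(P[:,:,0]-.5774,P[:,:,1]-.2713)<.03)]; print('ring z',np.median(g[:,2]),(g.min(0)+g.max(0))/2)
plan([(*r[0],.003,None)])
E
```

```text
[0.61240549 0.24476788 0.07427544] 147.36266383859817
[[286.23044086 233.96744525]
 [286.4354762  156.11221327]]
2654 z 0.01878694021398432
((0.6127179861068726, 0.2490551471710205), (0.02381483092904091, 0.04171212390065193), 55.767478942871094)
ring z 0.008889925758621658 [0.57768007 0.27329485 0.00744815]
at [0.6124 0.2448 0.0743] theta 147.4
turn total -0.0 = 0 x -0.0 | shift total [0.002  0.0038 0.0713] = 2 x [0.001  0.0019 0.0356]
```

Emit:
servo_tool(
  increments=[0.001,0.002,0.035,0,0.05,0.001,0.002,0.025,0,0.05,0,0,0.011,0,0.05,0,0,0,0,0.05,0,0,0,0,0.012,0,0,0,0,0.012,0,0,0,0,0.012],
)

```text
time_s: 32.75
eef_pos: [0.6143, 0.2492, 0.0051]
ee_rot: [0.281, 0.96, 0.001, 0.001]
contact_force: [-0.3, 0.3, 6.3]
width: 0.0216
gripper_force: 71.6
```

Emit:
servo_tool(
  increments=[0,0,-0.02,0,0.012,0,0,-0.04,0,0.012,0,0,-0.04,0,0.012,0,0,0,0,0.012],
)

```text
time_s: 33.15
eef_pos: [0.6174, 0.2505, 0.1094]
ee_rot: [0.281, 0.96, 0.004, 0.005]
contact_force: [1.0, 0.4, -1.1]
width: 0.0222
gripper_force: 70.7
```

```bash
cat >> h.py <<'E'
def slot(i):
    o=np.array([.55,-.243]); a=np.radians(5.8); X=np.array([np.cos(a),np.sin(a)]); Y=np.array([-X[1],X[0]])
    u=[(-.035,-.075),(.035,-.075),(-.035,.027),(.035,.027)][i-1]; return o+u[0]*X+u[1]*Y
def body(b,g=None):
    c=cap('wrist'); f=c['frame'].astype(int); P=cloud(c)
    m=(f.min(2)>90)&(P[:,:,2]>.013)&(P[:,:,2]<.026)&(np.hypot(P[:,:,0]-b[0],P[:,:,1]-b[1])<.045)
    q=P[m]; r=cv2.minAreaRect(q[:,:2].astype(np.float32)); print('body',m.sum(),'z',np.median(q[:,2]),r); plan([(*r[0],.003,None)])
E
python3 - <<'E'
from h import *
plan([(*slot(2),.11,95.8),(*slot(2),.012,95.8)]); print(slot(1),slot(2),slot(3),slot(4), ctrl.sense()['width'])
E
```

```text
at [0.6174 0.2505 0.1094] theta 147.3
turn total 51.5 = 7 x 7.36 | shift total [-0.5592 -0.0819 -0.0006] = 14 x [-0.0399 -0.0058 -0.    ]
turn total -0.0 = 0 x -0.0 | shift total [0.    0.    0.098] = 3 x [0.     0.     0.0327]
[ 0.5227584  -0.32115302] [ 0.59240005 -0.31407908] [ 0.51245066 -0.21967519] [ 0.5820923  -0.21260125] 0.02215441889091597
```

Emit:
servo_tool(
  increments=[0,0,0,7.36,0.012,0,0,0,7.36,0.012,0,0,0,7.36,0.012,0,0,0,7.36,0.012,0,0,0,7.36,0.012,0,0,0,7.36,0.012,0,0,0,7.36,0.012,-0.035,-0.005,0,0,0.012,-0.035,-0.005,0,0,0.012,-0.035,-0.005,0,0,0.012],
)

```text
time_s: 34.15
eef_pos: [0.608, 0.142, 0.1026]
ee_rot: [0.67, 0.743, -0.0, 0.0]
contact_force: [0.5, -1.2, -1.0]
width: 0.0221
gripper_force: 70.6
```

Emit:
servo_tool(
  increments=[-0.035,-0.005,0,0,0.012,-0.035,-0.005,0,0,0.012,-0.035,-0.005,0,0,0.012,-0.035,-0.005,0,0,0.012,-0.035,-0.005,0,0,0.012,-0.035,-0.005,0,0,0.012,-0.035,-0.005,0,0,0.012,-0.035,-0.005,0,0,0.012,-0.035,-0.005,0,0,0.012,-0.035,-0.005,0,0,0.012],
)

```text
time_s: 35.15
eef_pos: [0.5937, -0.2117, 0.1026]
ee_rot: [0.67, 0.742, -0.0, -0.0]
contact_force: [-0.3, -0.0, -1.8]
width: 0.0222
gripper_force: 70.6
```

Emit:
servo_tool(
  increments=[-0.035,-0.005,0,0,0.012,-0.035,-0.005,0,0,0.012,-0.034,-0.012,0,0,0.012,0,0,0,0,0.012,0,0,0,0,0.012],
)

```text
time_s: 35.65
eef_pos: [0.5817, -0.3176, 0.1026]
ee_rot: [0.672, 0.741, -0.0, -0.0]
contact_force: [0.4, 0.9, -1.3]
width: 0.0218
gripper_force: 70.6
```

```bash
python3 - <<'E'
from h import *
plan([(*slot(2),.012,95.8)]); print(ctrl.sense()['width'],np.round(ctrl.sense()['joint_positions'],2))
c=cap('wrist'); save(c,'w13.png'); P=cloud(c); f=c['frame'].astype(int)
m=(P[:,:,2]>.03)&(P[:,:,2]<.042)&(f.min(2)>90); ys,xs=np.where(m); X=P[m]; print(m.sum(), X[:,:2].min(0),X[:,:2].max(0))
np.save('w13.npy',c,allow_pickle=True)
E
```

```text
at [ 0.5817 -0.3176  0.1026] theta 95.6
turn total -0.2 = 1 x -0.18 | shift total [0.0025 0.011  0.0906] = 3 x [0.0008 0.0037 0.0302]
0.02176623395244312 [ 0.32  0.67  0.16  1.84 -0.17  0.64  0.68]
6987 [ 0.46498694 -0.4644839 ] [ 0.76285609 -0.18602829]
```

View pics/w13.png

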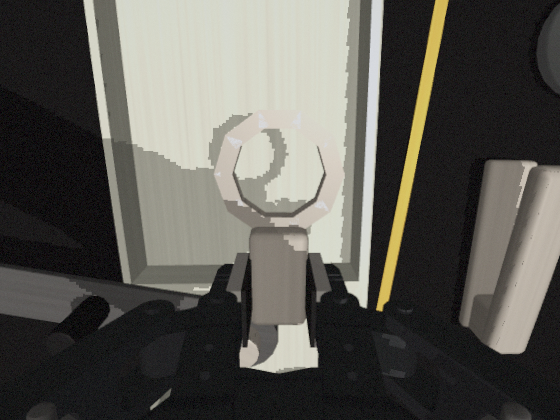

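```bash
python3 - <<'E'
from h import *
c=np.load('w13.npy',allow_pickle=True).item()
o=np.array([.55,-.243]); a=np.radians(5.8); X=np.array([np.cos(a),np.sin(a)]); Y=np.array([-X[1],X[0]])
for u,v,z in [(-.08,-.12,.036),(.08,-.12,.036),(.075,-.115,.006),(-.075,-.115,.006),(-.08,.02,.036),(.08,.02,.036)]:
    print((u,v,z),np.round(proj(c,[(*(o+u*X+v*Y),z)])[0],0))
# observed edge points on rim plane z=.036, in tray frame
for uv in [(130,285),(90,20),(370,300),(380,20),(133,283),(366,306)]:
    w=onplane(c,[uv],.036)[0,:2]-o; print(uv,np.round([w@X,w@Y],4))
for uv in [(147,266),(345,264),(355,20),(122,100)]:
    w=onplane(c,[uv],.006)[0,:2]-o; print('floor',uv,np.round([w@X,w@Y],4), np.round(bydepth(c,[uv])[0],3))
E
```

```text
(-0.08, -0.12, 0.036) [122. 286.]
(0.08, -0.12, 0.036) [363. 286.]
(0.075, -0.115, 0.006) [347. 260.]
(-0.075, -0.115, 0.006) [145. 261.]
(-0.08, 0.02, 0.036) [92. 60.]
(0.08, 0.02, 0.036) [378.  58.]
(130, 285) [-0.0743 -0.1193]
(90, 20) [-0.0784  0.0403]
(370, 300) [ 0.0857 -0.1307]
(380, 20) [0.0799 0.0394]
(133, 283) [-0.0721 -0.1178]
(366, 306) [ 0.0833 -0.1352]
floor (147, 266) [-0.0736 -0.1193] [ 0.49  -0.367  0.009]
floor (345, 264) [ 0.0737 -0.118 ] [ 0.634 -0.351  0.01 ]
floor (355, 20) [0.0722 0.0462] [ 0.617 -0.19   0.007]
floor (122, 100) [-0.0781 -0.0009] [ 0.475 -0.252  0.012]
```

Emit:
servo_tool(
  increments=[0.002,0.011,0.03,0,0.012,0,0,0.03,0,0.012,0,0,0.02,0,0.012,0,0,0.01,0,0.012,0,0,0,0,0.012,0,0,0,0,0.036,0,0,0,0,0.036,0,0,0,0,0.036,0,0,-0.03,0,0.036,0,0,-0.04,0,0.036],
)

```text
time_s: 36.7
eef_pos: [0.5921, -0.312, 0.0818]
ee_rot: [0.67, 0.742, -0.001, -0.002]
contact_force: [0.4, -0.2, 0.1]
width: 0.0359
gripper_force: 0.0
```

Emit:
servo_tool(
  increments=[0,0,-0.04,0,0.05,0,0,0,0,0.05,0,0,0,0,0.05],
)

```text
time_s: 37.0
eef_pos: [0.5945, -0.3134, 0.1246]
ee_rot: [0.67, 0.742, 0.001, 0.002]
contact_force: [-1.2, 0.8, 0.2]
width: 0.0501
gripper_force: 0.0
```

```bash
cat >> h.py <<'E'
def intray(c):
    o=np.array([.55,-.243]); a=np.radians(5.8); X=np.array([np.cos(a),np.sin(a)]); Y=np.array([-X[1],X[0]])
    P=cloud(c); w=P[:,:,:2]-o; u,v=w@X,w@Y
    m=((abs(u)<.07)&(abs(v)<.11)&(P[:,:,2]>.018)&(P[:,:,2]<.034)).astype(np.uint8)
    n,l,st,ce=cv2.connectedComponentsWithStats(m)
    for i in range(1,n):
        if st[i,4]>25: print('in tray',st[i,4],'u,v',np.round([u[l==i].mean(),v[l==i].mean()],3),'z',np.round(np.median(P[:,:,2][l==i]),4))
E
python3 - <<'E'
from h import *
c=cap('wrist'); intray(c); c=cap('top'); fobs(c); print(ctrl.sense()['width'])
plan([(.6294,-.0379,.08,180-20.4)])
E
```

```text
in tray 1874 u,v [ 0.038 -0.07 ] z 0.0247
ring [nan nan] body [0.5385 0.4137] mean [0.538 0.414] dist nan ang nan
ring [ 0.5904 -0.0233] body [ 0.6296 -0.0378] mean [ 0.607 -0.03 ] dist 0.042 ang -20.3
ring [0.5877 0.1712] body [0.6311 0.1665] mean [0.606 0.169] dist 0.044 ang -6.2
ring [0.5939 0.0694] body [0.6386 0.0734] mean [0.613 0.071] dist 0.045 ang 5.1
0.050202513184834936
at [ 0.5929 -0.3124  0.1221] theta 95.8
turn total -63.8 = 8 x -7.97 | shift total [0.0614 0.27   0.0421] = 7 x [0.0088 0.0386 0.006 ]
```

Emit:
servo_tool(
  increments=[0,0,0,-7.97,0.05,0,0,0,-7.97,0.05,0,0,0,-7.97,0.05,0,0,0,-7.97,0.05,0,0,0,-7.97,0.05,0,0,0,-7.97,0.05,0,0,0,-7.97,0.05,0,0,0,-7.97,0.05,0.0088,0.0386,0,0,0.05,0.0088,0.0386,0,0,0.05],
)

```text
time_s: 38.1
eef_pos: [0.6024, -0.2357, 0.1208]
ee_rot: [0.18, 0.984, 0.0, -0.001]
contact_force: [0.6, 0.5, -0.2]
width: 0.0498
gripper_force: 0.0
```

Emit:
servo_tool(
  increments=[0.0088,0.0386,0,0,0.05,0.0088,0.0386,0,0,0.05,0.0088,0.0386,0,0,0.05,0.0088,0.0386,0,0,0.05,0.0088,0.0386,0,0,0.05,0,0,0.045,0,0.05,0,0,0,0,0.05,0,0,0,0,0.05],
)

```text
time_s: 38.9
eef_pos: [0.6282, -0.039, 0.0759]
ee_rot: [0.178, 0.984, -0.001, -0.002]
contact_force: [0.6, -0.0, -0.9]
width: 0.0498
gripper_force: 0.0
```

```bash
python3 - <<'E'
from h import *
body((.6296,-.0378))
E
```

```text
body 2486 z 0.018848506023898037 ((0.6302186846733093, -0.03680625185370445), (0.02360592782497406, 0.04186243563890457), 70.75022888183594)
at [ 0.6296 -0.0397  0.0773] theta 159.5
turn total -0.0 = 0 x -0.0 | shift total [0.0004 0.0029 0.0743] = 2 x [0.0002 0.0014 0.0372]
```

Emit:
servo_tool(
  increments=[0,0.003,0.035,0,0.05,0,0,0.028,0,0.05,0,0,0.011,0,0.05,0,0,0,0,0.05,0,0,0,0,0.012,0,0,0,0,0.012,0,0,0,0,0.012,0,0,-0.02,0,0.012,0,0,-0.04,0,0.012,0,0,-0.04,0,0.012],
)

```text
time_s: 39.95
eef_pos: [0.6305, -0.0354, 0.1047]
ee_rot: [0.177, 0.984, -0.0, -0.001]
contact_force: [0.6, -0.1, -1.3]
width: 0.0221
gripper_force: 70.2
```

Emit:
servo_tool(
  increments=[0,0,0,7.97,0.012,0,0,0,7.97,0.012,0,0,0,7.97,0.012,0,0,0,7.97,0.012,0,0,0,7.97,0.012,0,0,0,7.97,0.012,0,0,0,7.97,0.012,0,0,0,7.97,0.012],
)

```text
time_s: 40.75
eef_pos: [0.6312, -0.0351, 0.1044]
ee_rot: [0.672, 0.74, 0.0, 0.0]
contact_force: [0.9, -0.2, -1.5]
width: 0.0219
gripper_force: 70.3
```

```bash
python3 - <<'E'
from h import *
plan([(*slot(1),.105,95.8)],.035); print(ctrl.sense()['width'])
E
```

```text
at [ 0.6312 -0.0351  0.1044] theta 95.5
turn total -0.3 = 1 x -0.3 | shift total [-0.2736 -0.1368 -0.0006] = 8 x [-0.0342 -0.0171 -0.0001]
0.021933512067101563
```

Emit:
servo_tool(
  increments=[-0.0336,-0.0165,0,0,0.012,-0.0336,-0.0165,0,0,0.012,-0.0336,-0.0165,0,0,0.012,-0.0336,-0.0165,0,0,0.012,-0.0336,-0.0165,0,0,0.012,-0.0336,-0.0165,0,0,0.012,-0.0336,-0.0165,0,0,0.012,-0.0336,-0.0165,0,0,0.012,0,0,0,0,0.012,0,0,0,0,0.012],
)

```text
time_s: 41.75
eef_pos: [0.5264, -0.3176, 0.1043]
ee_rot: [0.672, 0.741, 0.0, 0.0]
contact_force: [0.4, 0.2, -2.7]
width: 0.0219
gripper_force: 70.2
```

Emit:
servo_tool(
  increments=[0,0,0.035,0,0.012,0,0,0.035,0,0.012,0,0,0.015,0,0.012,0,0,0.008,0,0.012,0,0,0,0,0.012,0,0,0,0,0.036,0,0,0,0,0.036,0,0,0,0,0.036,0,0,-0.03,0,0.036,0,0,-0.04,0,0.036],
)

```text
time_s: 42.75
eef_pos: [0.5258, -0.3153, 0.0798]
ee_rot: [0.67, 0.742, -0.001, -0.002]
contact_force: [0.2, 0.3, 0.4]
width: 0.0359
gripper_force: 0.0
```

Emit:
servo_tool(
  increments=[0,0,-0.04,0,0.05,0,0,0,0,0.05,0,0,0,0,0.05],
)

```text
time_s: 43.05
eef_pos: [0.5279, -0.3166, 0.1221]
ee_rot: [0.67, 0.742, 0.0, 0.001]
contact_force: [-0.5, -0.3, -0.3]
width: 0.0498
gripper_force: 0.0
```

```bash
python3 - <<'E'
from h import *
c=cap('wrist'); intray(c); c=cap('top'); F=fobs(c)
plan([(.6386,.0734,.115,185.1)])
E
```

```text
in tray 1900 u,v [-0.028 -0.066] z 0.0248
in tray 1895 u,v [ 0.036 -0.07 ] z 0.0248
ring [nan nan] body [0.5396 0.4143] mean [0.54  0.414] dist nan ang nan
ring [0.5877 0.1712] body [0.6308 0.1663] mean [0.606 0.169] dist 0.043 ang -6.5
ring [0.5939 0.0694] body [0.6385 0.0734] mean [0.612 0.071] dist 0.045 ang 5.1
at [ 0.5264 -0.3156  0.1199] theta 95.8
turn total -89.3 = 11 x -8.12 | shift total [-0.1463  0.3775  0.0049] = 10 x [-0.0146  0.0378  0.0005]
```

Emit:
servo_tool(
  increments=[0,0,0,-8.12,0.05,0,0,0,-8.12,0.05,0,0,0,-8.12,0.05,0,0,0,-8.12,0.05,0,0,0,-8.12,0.05,0,0,0,-8.12,0.05,0,0,0,-8.12,0.05,0,0,0,-8.12,0.05,0,0,0,-8.12,0.05,0,0,0,-8.12,0.05],
)

```text
time_s: 44.15
eef_pos: [0.526, -0.3156, 0.1188]
ee_rot: [0.023, 1.0, 0.001, -0.002]
contact_force: [0.2, 0.2, 0.2]
width: 0.05
gripper_force: 0.0
```

Emit:
servo_tool(
  increments=[0,0,0,-8.12,0.05,-0.0163,0.042,0,0,0.05,-0.0163,0.042,0,0,0.05,-0.0163,0.042,0,0,0.05,-0.0163,0.042,0,0,0.05,-0.0163,0.042,0,0,0.05,-0.0163,0.042,0,0,0.05,-0.0163,0.042,0,0,0.05,-0.0163,0.042,0,0,0.05,-0.0163,0.042,0,0,0.05],
)

```text
time_s: 45.15
eef_pos: [0.6384, 0.075, 0.1187]
ee_rot: [-0.045, 0.999, -0.0, -0.002]
contact_force: [0.3, -0.9, -0.2]
width: 0.0499
gripper_force: 0.0
```

Emit:
servo_tool(
  increments=[0,0,0.045,0,0.05,0,0,0,0,0.05,0,0,0,0,0.05],
)

```text
time_s: 45.45
eef_pos: [0.6373, 0.0722, 0.0735]
ee_rot: [-0.045, 0.999, -0.001, -0.003]
contact_force: [0.0, -0.5, -0.1]
width: 0.05
gripper_force: 0.0
```

```bash
python3 - <<'E'
from h import *
body((.6386,.0734))
E
```

```text
body 2611 z 0.0187998096507489 ((0.6364465951919556, 0.07460331916809082), (0.04147162660956383, 0.023617908358573914), 6.294674396514893)
at [0.6387 0.0717 0.0751] theta -175.0
turn total -0.0 = 0 x -0.0 | shift total [0.002  0.0031 0.0721] = 2 x [0.001  0.0015 0.036 ]
```

Emit:
servo_tool(
  increments=[0.002,0.003,0.035,0,0.05,0,0,0.026,0,0.05,0,0,0.011,0,0.05,0,0,0,0,0.05,0,0,0,0,0.012,0,0,0,0,0.012,0,0,0,0,0.012,0,0,-0.02,0,0.012,0,0,-0.04,0,0.012,0,0,-0.04,0,0.012],
)

```text
time_s: 46.5
eef_pos: [0.6364, 0.076, 0.1047]
ee_rot: [-0.045, 0.999, -0.0, -0.001]
contact_force: [1.2, -0.0, -1.9]
width: 0.0222
gripper_force: 70.1
```

Emit:
servo_tool(
  increments=[0,0,0,8.1,0.012,0,0,0,8.1,0.012,0,0,0,8.1,0.012,0,0,0,8.1,0.012,0,0,0,8.1,0.012,0,0,0,8.1,0.012,0,0,0,8.1,0.012,0,0,0,8.1,0.012,0,0,0,8.1,0.012,0,0,0,8.1,0.012],
)

```text
time_s: 47.5
eef_pos: [0.637, 0.0765, 0.1043]
ee_rot: [0.617, 0.787, 0.0, -0.0]
contact_force: [0.3, -0.3, -1.7]
width: 0.0221
gripper_force: 70.3
```

Emit:
servo_tool(
  increments=[0,0,0,8.1,0.012,0,0,0,0,0.012],
)

```text
time_s: 47.7
eef_pos: [0.637, 0.0768, 0.1042]
ee_rot: [0.669, 0.744, 0.0, 0.0]
contact_force: [-0.4, -0.1, -1.7]
width: 0.0223
gripper_force: 70.3
```

```bash
python3 - <<'E'
from h import *
s=slot(4)+[0,.003]; plan([(*s,.105,95.8)],.036); print(ctrl.sense()['width'])
E
```

```text
at [0.637  0.0768 0.1042] theta 96.1
turn total 0.3 = 1 x 0.28 | shift total [-0.2793 -0.0836 -0.0008] = 8 x [-0.0349 -0.0104 -0.0001]
0.0223265786404733
```

Emit:
servo_tool(
  increments=[-0.0349,-0.0104,0,0,0.012,-0.0349,-0.0104,0,0,0.012,-0.0349,-0.0104,0,0,0.012,-0.0349,-0.0104,0,0,0.012,-0.0349,-0.0104,0,0,0.012,-0.0349,-0.0104,0,0,0.012,-0.0349,-0.0104,0,0,0.012,-0.0349,-0.0104,0,0,0.012,0,0,0,0,0.012,0,0,0,0,0.012],
)

```text
time_s: 48.7
eef_pos: [0.5833, -0.2118, 0.1042]
ee_rot: [0.669, 0.743, 0.0, 0.0]
contact_force: [0.2, 1.2, -1.4]
width: 0.0221
gripper_force: 70.2
```

Emit:
servo_tool(
  increments=[0,0,0.035,0,0.012,0,0,0.035,0,0.012,0,0,0.015,0,0.012,0,0,0.008,0,0.012,0,0,0,0,0.012,0,0,0,0,0.036,0,0,0,0,0.036,0,0,0,0,0.036,0,0,-0.03,0,0.036,0,0,-0.04,0,0.036],
)

```text
time_s: 49.7
eef_pos: [0.5822, -0.2096, 0.0798]
ee_rot: [0.669, 0.743, -0.001, -0.002]
contact_force: [0.9, 0.0, 0.7]
width: 0.0359
gripper_force: 0.0
```

Emit:
servo_tool(
  increments=[0,0,-0.04,0,0.05,0,0,0,0,0.05,0,0,0,0,0.05],
)

```text
time_s: 50.0
eef_pos: [0.5846, -0.2104, 0.1221]
ee_rot: [0.669, 0.743, 0.001, 0.001]
contact_force: [-0.9, 0.4, -0.8]
width: 0.0497
gripper_force: 0.0
```

```bash
python3 - <<'E'
from h import *
c=cap('wrist'); intray(c); c=cap('top'); F=fobs(c)
plan([(.6308,.1663,.115,173.5)])
E
```

```text
in tray 1911 u,v [0.039 0.034] z 0.0247
in tray 1437 u,v [ 0.038 -0.068] z 0.0247
in tray 28 u,v [-0.017 -0.083] z 0.0228
ring [nan nan] body [0.5392 0.4142] mean [0.539 0.414] dist nan ang nan
ring [0.5877 0.1712] body [0.6315 0.1666] mean [0.606 0.169] dist 0.044 ang -6.1
at [ 0.5829 -0.2098  0.1199] theta 96.0
turn total -77.5 = 10 x -7.75 | shift total [-0.005   0.3791  0.0049] = 10 x [-0.0005  0.0379  0.0005]
```

Emit:
servo_tool(
  increments=[0,0,0,-7.75,0.05,0,0,0,-7.75,0.05,0,0,0,-7.75,0.05,0,0,0,-7.75,0.05,0,0,0,-7.75,0.05,0,0,0,-7.75,0.05,0,0,0,-7.75,0.05,0,0,0,-7.75,0.05,0,0,0,-7.75,0.05,0,0,0,-7.75,0.05],
)

```text
time_s: 51.1
eef_pos: [0.5825, -0.2097, 0.1188]
ee_rot: [0.054, 0.999, 0.001, -0.002]
contact_force: [-0.2, -1.2, -0.2]
width: 0.0501
gripper_force: 0.0
```

Emit:
servo_tool(
  increments=[-0.0005,0.042,0,0,0.05,-0.0005,0.042,0,0,0.05,-0.0005,0.042,0,0,0.05,-0.0005,0.042,0,0,0.05,-0.0005,0.042,0,0,0.05,-0.0005,0.042,0,0,0.05,-0.0005,0.042,0,0,0.05,-0.0005,0.042,0,0,0.05,-0.0005,0.043,0,0,0.05,0,0,0.045,0,0.05],
)

```text
time_s: 52.1
eef_pos: [0.6353, 0.1785, 0.0795]
ee_rot: [0.051, 0.999, 0.006, 0.006]
contact_force: [0.9, 1.0, -1.0]
width: 0.05
gripper_force: 0.0
```

Emit:
servo_tool(
  increments=[0,0,0,0,0.05,0,0,0,0,0.05],
)

```text
time_s: 52.3
eef_pos: [0.629, 0.1644, 0.0735]
ee_rot: [0.057, 0.998, -0.001, -0.003]
contact_force: [0.5, -0.5, 0.0]
width: 0.0501
gripper_force: 0.0
```

```bash
python3 - <<'E'
from h import *
body((.6310,.1664))
E
```

```text
body 2626 z 0.018811228857180798 ((0.6305952072143555, 0.16853633522987366), (0.023650038987398148, 0.04166928678750992), 84.58433532714844)
at [0.6305 0.1642 0.0751] theta 173.4
turn total -0.0 = 0 x -0.0 | shift total [0.0004 0.0044 0.0721] = 2 x [0.0002 0.0022 0.036 ]
```

Emit:
servo_tool(
  increments=[0,0.004,0.035,0,0.05,0,0,0.026,0,0.05,0,0,0.011,0,0.05,0,0,0,0,0.05,0,0,0,0,0.012,0,0,0,0,0.012,0,0,0,0,0.012,0,0,-0.02,0,0.012,0,0,-0.04,0,0.012,0,0,-0.04,0,0.012],
)

```text
time_s: 53.35
eef_pos: [0.6307, 0.1696, 0.1047]
ee_rot: [0.056, 0.998, -0.0, -0.001]
contact_force: [0.6, -0.6, -1.3]
width: 0.022
gripper_force: 69.9
```

Emit:
servo_tool(
  increments=[0,0,0,7.75,0.012,0,0,0,7.75,0.012,0,0,0,7.75,0.012,0,0,0,7.75,0.012,0,0,0,7.75,0.012,0,0,0,7.75,0.012,0,0,0,7.75,0.012,0,0,0,7.75,0.012,0,0,0,7.75,0.012,0,0,0,7.75,0.012],
)

```text
time_s: 54.35
eef_pos: [0.6313, 0.1702, 0.1044]
ee_rot: [0.671, 0.742, 0.0, -0.0]
contact_force: [0.1, -0.4, -1.6]
width: 0.022
gripper_force: 70.0
```

```bash
python3 - <<'E'
from h import *
s=slot(3)+[.003,.003]; plan([(*s,.105,95.8)],.036); print(ctrl.sense()['width'])
E
```

```text
at [0.6313 0.1702 0.1044] theta 95.7
turn total -0.1 = 1 x -0.07 | shift total [-0.3732 -0.1543 -0.0006] = 11 x [-0.0339 -0.014  -0.0001]
0.02204471401399964
```

Emit:
servo_tool(
  increments=[-0.0373,-0.0154,0,0,0.012,-0.0373,-0.0154,0,0,0.012,-0.0373,-0.0154,0,0,0.012,-0.0373,-0.0154,0,0,0.012,-0.0373,-0.0154,0,0,0.012,-0.0373,-0.0154,0,0,0.012,-0.0373,-0.0154,0,0,0.012,-0.0373,-0.0154,0,0,0.012,-0.0373,-0.0154,0,0,0.012,-0.0373,-0.0154,0,0,0.012],
)

```text
time_s: 55.35
eef_pos: [0.5172, -0.2186, 0.1045]
ee_rot: [0.669, 0.743, 0.0, 0.001]
contact_force: [0.7, -0.3, -0.7]
width: 0.0219
gripper_force: 69.9
```

Emit:
servo_tool(
  increments=[0,0,0,0,0.012,0,0,0,0,0.012],
)

```text
time_s: 55.55
eef_pos: [0.5171, -0.2187, 0.1044]
ee_rot: [0.67, 0.742, 0.0, 0.0]
contact_force: [0.9, 0.4, -1.5]
width: 0.0224
gripper_force: 69.8
```

Emit:
servo_tool(
  increments=[0,0,0.035,0,0.012,0,0,0.035,0,0.012,0,0,0.015,0,0.012,0,0,0.008,0,0.012,0,0,0,0,0.012,0,0,0,0,0.036,0,0,0,0,0.036,0,0,0,0,0.036,0,0,-0.03,0,0.036,0,0,-0.04,0,0.036],
)

```text
time_s: 56.55
eef_pos: [0.516, -0.2167, 0.08]
ee_rot: [0.669, 0.743, -0.001, -0.002]
contact_force: [0.7, -0.8, -0.5]
width: 0.036
gripper_force: 0.0
```

Emit:
servo_tool(
  increments=[0,0,-0.05,0,0.05,0,0,-0.05,0,0.05,0,0,-0.01,0,0.05,0,0,0,0,0.05],
)

```text
time_s: 56.95
eef_pos: [0.519, -0.2178, 0.1932]
ee_rot: [0.669, 0.743, 0.001, 0.002]
contact_force: [-0.9, -0.1, 0.4]
width: 0.05
gripper_force: 0.0
```

```bash
python3 - <<'E'
from h import *
c=cap('wrist'); intray(c); c=cap('top'); intray(c); F=fobs(c); save(c,'t20.png'); np.save('t20.npy',c,allow_pickle=True)
P=cloud(c); A=np.array([.5645,-.382]); f=c['frame']
m=(P[:,:,2]>.035)&(P[:,:,2]<.056)&(f.max(2)<120); q=P[m][:,:2]-A; r=np.hypot(*q.T); t=np.arctan2(q[:,1],q[:,0])%(2*np.pi); k=(r>.12)&(r<.23)&(t>np.radians(150))&(t<np.radians(200)); print('arm ang',k.sum(),np.degrees(np.median(t[k])))
k=(P[:,:,2]>.075)&(P[:,:,2]<.1)&(np.hypot(P[:,:,0]-.47,P[:,:,1]+.377)<.03); print('knob',k.sum(),P[k].mean(0) if k.any() else '')
print(tool()[:2])
E
```

```text
in tray 1201 u,v [-0.028  0.033] z 0.0247
in tray 1226 u,v [0.038 0.033] z 0.0248
in tray 942 u,v [-0.028 -0.065] z 0.0249
in tray 201 u,v [ 0.028 -0.071] z 0.0241
in tray 161 u,v [0.037 0.032] z 0.0246
in tray 166 u,v [-0.029  0.032] z 0.0242
ring [nan nan] body [0.5388 0.4139] mean [0.539 0.414] dist nan ang nan
arm ang 330 174.8041014626641
knob 0 
(array([ 0.51658908, -0.21675031,  0.18987767]), np.float64(96.04578977033545))
```

```bash
python3 - <<'E'
from h import *
plan([(.4697,-.3754,.16,86)])
E
```

```text
at [ 0.5166 -0.2168  0.1899] theta 96.0
turn total 10.0 = 2 x 5.02 | shift total [-0.1615 -0.0357  0.0299] = 5 x [-0.0323 -0.0071  0.006 ]
```

Emit:
servo_tool(
  increments=[0,0,0,5,0.05,0,0,0,5,0.05,-0.0323,-0.0071,0,0,0.05,-0.0323,-0.0071,0,0,0.05,-0.0323,-0.0071,0,0,0.05,-0.0323,-0.0071,0,0,0.05,-0.0323,-0.0071,0,0,0.05,0,0,0,0,0.05,0,0,0,0,0.05],
  newtons=40,
)

```text
time_s: 57.95
eef_pos: [0.4691, -0.3758, 0.1883]
ee_rot: [0.732, 0.681, -0.001, -0.002]
contact_force: [0.3, 0.5, -0.0]
width: 0.0503
gripper_force: 0.0
```

```bash
python3 - <<'E'
from h import *
c=cap('wrist'); save(c,'w21.png'); P=cloud(c)
k=(P[:,:,2]>.083)&(P[:,:,2]<.095)&(np.hypot(P[:,:,0]-.47,P[:,:,1]+.375)<.04); q=P[k]; print(k.sum(),np.round((q.min(0)+q.max(0))/2,4),np.round(q.max(0)-q.min(0),4)); kn=(q.min(0)+q.max(0))/2
k=(P[:,:,2]>.066)&(P[:,:,2]<.085)&(np.hypot(P[:,:,0]-.5645,P[:,:,1]+.382)<.03); q=P[k]; print('shaft',k.sum(),np.round((q.min(0)+q.max(0))/2,4),np.round(q.max(0)-q.min(0),4))
f=c['frame'].max(2); k=(P[:,:,2]>.04)&(P[:,:,2]<.056)&(f<120)&(np.hypot(P[:,:,0]-.47,P[:,:,1]+.377)<.16)&(P[:,:,0]<.545); q=P[k][:,:2]; print('arm',len(q)); v=np.linalg.eigh(np.cov(q.T))[1][:,1]; print(q.mean(0),np.degrees(np.arctan2(v[1],v[0])))
intray(c)
plan([(kn[0],kn[1],.056,None)])
E
```

```text
473 [ 0.4722 -0.379   0.0871] [0.0174 0.0174 0.0078]
shaft 669 [ 0.566  -0.3859  0.0706] [0.0218 0.0217 0.0091]
arm 9465
[ 0.442609   -0.37752991] 174.53839520894164
in tray 512 u,v [-0.03   0.016] z 0.0243
in tray 41 u,v [0.031 0.012] z 0.0212
in tray 1466 u,v [ 0.036 -0.071] z 0.0248
in tray 1407 u,v [-0.029 -0.067] z 0.0247
at [ 0.47   -0.3745  0.1886] theta 86.0
turn total -0.0 = 0 x -0.0 | shift total [-0.0043  0.0025  0.1326] = 4 x [-0.0011  0.0006  0.0331]
```

View pics/w21.png

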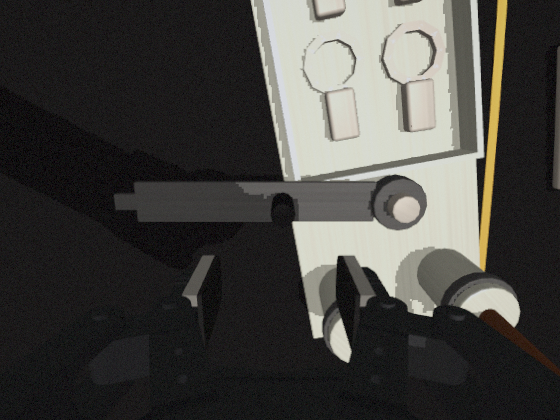

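Emit:
servo_tool(
  increments=[-0.002,0.001,0.035,0,0.05,-0.002,0.001,0.035,0,0.05,0,0,0.035,0,0.05,0,0,0.026,0,0.05,0,0,0,0,0.05,0,0,0,0,0.05,0,0,0,0,0.005,0,0,0,0,0.005,0,0,0,0,0.005],
)

```text
time_s: 58.9
eef_pos: [0.4715, -0.3803, 0.0615]
ee_rot: [0.731, 0.682, -0.0, -0.0]
contact_force: [-1.8, 1.1, 5.1]
width: 0.0166
gripper_force: 39.1
```

```bash
python3 - <<'E'
from h import *
s=ctrl.sense(); p,th,_=tool(); print(p,th,s['width'],s['gripper_force'],np.round(s['contact_force'],1)); d=p[:2]-[.565,-.3835]; print(np.hypot(*d),np.degrees(np.arctan2(d[1],d[0])))
E
```

```text
[ 0.47154206 -0.38033102  0.06148669] 86.01586839649028 0.01663245199040051 39.05766248703003 [-1.8  1.1  5.1]
0.09351165389516419 178.0579550702869
```

Emit:
servo_tool(
  increments=[0.0098,0.0004,0,6,0.005,0.0098,0.0004,0,6,0.005,0.0098,0.0004,0,6,0.005,0.0098,0.0004,0,6,0.005,0.0098,0.0004,0,6,0.005,0.0098,0.0004,0,6,0.005,0.0098,0.0004,0,6,0.005,0.0098,0.0004,0,6,0.005,0.0098,0.0004,0,6,0.005,0.0098,0.0004,0,6,0.005],
)

```text
time_s: 59.9
eef_pos: [0.5245, -0.301, 0.0615]
ee_rot: [0.975, 0.223, 0.001, -0.0]
contact_force: [-1.5, 0.5, 2.9]
width: 0.0167
gripper_force: 39.8
```

Emit:
servo_tool(
  increments=[0.0098,0.0004,0,6,0.005,0.0098,0.0004,0,6,0.005,0.0098,0.0004,0,6,0.005,0,0,0,0,0.005,0,0,0,0,0.005],
)

```text
time_s: 60.4
eef_pos: [0.5533, -0.2922, 0.0615]
ee_rot: [0.998, 0.071, 0.001, -0.0]
contact_force: [-0.7, 1.4, 3.9]
width: 0.0164
gripper_force: 40.1
```

```bash
python3 - <<'E'
from h import *
s=ctrl.sense(); p,th,_=tool(); print(p,th,s['width'],np.round(s['contact_force'],1)); d=p[:2]-[.565,-.3835]; print(np.hypot(*d),np.degrees(np.arctan2(d[1],d[0])))
c=cap('top'); np.save('t22.npy',c,allow_pickle=True); P=cloud(c); f=c['frame'].max(2); A=np.array([.5645,-.382])
m=(P[:,:,2]>.038)&(P[:,:,2]<.056)&(f<120); q=P[m][:,:2]-A; r=np.hypot(*q.T); t=np.degrees(np.arctan2(q[:,1],q[:,0]))
for a,b in [(.12,.16),(.16,.2),(.2,.225),(.225,.24)]:
    k=(r>a)&(r<b)&(t>75)&(t<125); print((a,b),k.sum(),np.median(t[k]) if k.any() else '')
c2=cap('scene'); im=np.hstack([cv2.resize(c['frame'][160:280,330:470],(420,360),interpolation=cv2.INTER_CUBIC),cv2.resize(c2['frame'][150:240,100:260],(380,360),interpolation=cv2.INTER_CUBIC)])
cv2.imwrite('pics/z22.png',im[:,:,::-1])
w=cap('wrist'); save(w,'w22.png'); np.save('w22.npy',w,allow_pickle=True)
E
```

```text
[ 0.55328637 -0.29216962  0.06151539] 8.088866604551177 0.01644847103184366 [-0.7  1.4  3.9]
0.09207848434608702 97.30860055372887
(0.12, 0.16) 150 95.7335960333134
(0.16, 0.2) 8 92.47343180219707
(0.2, 0.225) 29 96.44962421744476
(0.225, 0.24) 10 97.81985930636388
```

View pics/z22.png

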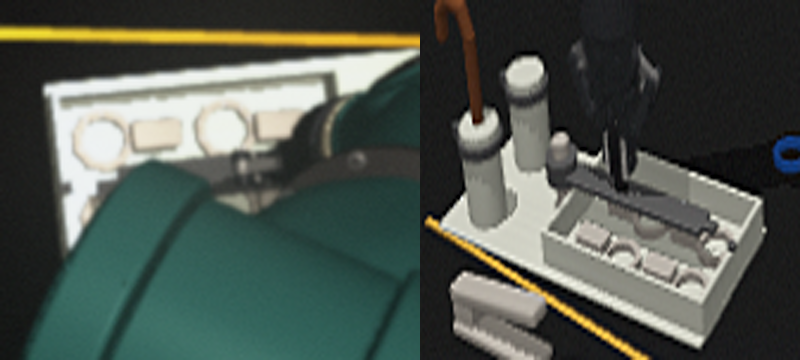

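```bash
python3 - <<'E'
from h import *
c=np.load('t11.npy',allow_pickle=True).item(); P=cloud(c); g=c['frame'].astype(int).min(2)
# white stand outline (incl. plate) principal rectangle at long edges: rim outer edges by row/col threshold
def edge(cols,rng,z):
    pts=[]
    for u in cols:
        col=g[rng[0]:rng[1],u]; k=np.where(np.diff((col>110).astype(int))!=0)[0]
        if len(k): pts.append((u,rng[0]+k[0]+.5))
    X=onplane(c,pts,z)[:,:2]; k=np.polyfit(X[:,1],X[:,0],1); return np.degrees(np.arctan2(1,k[0])),len(pts)
print('far edge',edge(range(350,440,3),(176,200),.036)); 
pts=[]
for u in range(358,440,3):
    col=g[240:275,u]; k=np.where(np.diff((col>110).astype(int))==-1)[0]
    if len(k): pts.append((u,240+k[-1]+.5))
X=onplane(c,pts,.036)[:,:2]; print('near edge',np.degrees(np.arctan2(1,np.polyfit(X[:,1],X[:,0],1)[0])),len(pts))
w=np.load('w22.npy',allow_pickle=True).item(); Q=cloud(w)
s=Q[(Q[:,:,2]>.04)&(Q[:,:,2]<.055)&(w['frame'].max(2)<120)&(Q[:,:,1]>-.25)][:,:2]; 
if len(s)>50: v=np.linalg.eigh(np.cov(s.T))[1][:,1]; d=s.mean(0)-[.5655,-.3835]; print('arm wrist',len(s),np.degrees(np.arctan2(*(v*np.sign(v[1]))[::-1])),np.degrees(np.arctan2(d[1],d[0])))
E
```

```text
far edge (np.float64(96.56243411199588), 30)
near edge 96.73706199719328 28
arm wrist 11697 98.50325204933817 96.80749967474759
```

Emit:
servo_tool(
  increments=[0.0016,0,0,1,0.005,0,0,0,0,0.005,0,0,0,0,0.005,0,0,0,0,0.05,0,0,0,0,0.05,0,0,0,0,0.05,0,0,-0.02,0,0.05,0,0,-0.04,0,0.05,0,0,-0.04,0,0.05,0,0,-0.04,0,0.05],
)

```text
time_s: 61.55
eef_pos: [0.5531, -0.2927, 0.2009]
ee_rot: [0.998, 0.061, -0.0, 0.0]
contact_force: [0.4, -0.8, -0.4]
width: 0.0498
gripper_force: 0.0
```

Emit:
servo_tool(
  increments=[0,-0.03,0,0,0.05,0,-0.04,0,0,0.05,0,-0.04,0,0,0.05,0,-0.04,0,0,0.05,0,-0.04,0,0,0.05,0,-0.04,0,0,0.05,0,-0.04,0,0,0.05,0,-0.04,0,0,0.05,0,0,0,0,0.05,0,0,0,0,0.05],
)

```text
time_s: 62.55
eef_pos: [0.5155, 0.0161, 0.1997]
ee_rot: [0.998, 0.063, -0.0, 0.0]
contact_force: [-0.7, -0.3, 0.5]
width: 0.0498
gripper_force: 0.0
```

```bash
python3 - <<'E'
from h import *
c=cap('top'); np.save('t30.npy',c,allow_pickle=True); save(c,'t30.png'); P=cloud(c); f=c['frame'].max(2); A=np.array([.5645,-.382])
intray(c)
m=(f<115)&(P[:,:,2]>.036)&(P[:,:,2]<.06); q=P[m][:,:2]-A; r=np.hypot(*q.T); t=np.degrees(np.arctan2(q[:,1],q[:,0]))
for a,b in [(.03,.07),(.12,.16),(.16,.2),(.2,.225),(.225,.24)]:
    k=(r>a)&(r<b)&(t>70)&(t<125); print((a,b),k.sum(),np.median(t[k]) if k.any() else '')
k=(r>.03)&(r<.24)&(t>70)&(t<125); s=q[k]; v=np.linalg.eigh(np.cov(s.T))[1][:,1]; print('line',np.degrees(np.arctan2(*(v*np.sign(v[1]))[::-1])))
hsv=cv2.cvtColor(c['frame'],cv2.COLOR_RGB2HSV); mm=cv2.inRange(hsv,(5,140,50),(20,255,255)); mm[:180]=0; mm[:,250:]=0
ys,xs=np.where(mm); X=onplane(c,np.c_[xs,ys],.04)[:,:2]; d=np.array([np.cos(np.radians(25.8)),np.sin(np.radians(25.8))]); print('hook n',len(X),'along',(X@d).min(),(X@d).max(),'mat centre along',np.array([.402,.346])@d, 'perp',np.median(X@[-d[1],d[0]]),np.array([.402,.346])@[-d[1],d[0]],'z',np.median(P[ys,xs,2]))
print(tool()[:2],np.round(ctrl.sense()['contact_force'],1))
# bystanders vs start
c0=np.load('top0.npy',allow_pickle=True).item()
for nm,(a,b) in dict(stapler=((120,160),(395,470)),weight=((110,150),(350,395))).items():
    print(nm,[np.round(np.argwhere(k['frame'][a[0]:a[1] if 0 else b[0] and a[1],b[0]:b[1]].min(2)>70).mean(0),1) for k in (c0,c)])
E
```

```text
in tray 168 u,v [ 0.036 -0.071] z 0.0247
in tray 163 u,v [0.037 0.032] z 0.0243
in tray 163 u,v [-0.03  -0.068] z 0.0242
in tray 167 u,v [-0.029  0.032] z 0.0243
(0.03, 0.07) 206 97.17122476086121
(0.12, 0.16) 204 96.75517986088978
(0.16, 0.2) 211 96.80926485797903
(0.2, 0.225) 90 96.73765022060749
(0.225, 0.24) 9 96.94799180609064
line 96.72732680853245
hook n 1169 along 0.4194594846792897 0.580478732815897 mat centre along 0.5125181064865071 perp 0.13339485495411554 0.13654739295748328 z 0.03909663324053669
(array([0.51566544, 0.01459624, 0.19991352]), np.float64(7.0475863145619435)) [-0.4 -1.2 -0. ]
stapler [array([21.8, 34.9]), array([21.8, 34.8])]
weight [array([19.5, 23.1]), array([19.4, 23.2])]
```

```bash
python3 -c "
from station import ctrl
print(ctrl.close_job())"
```

```text
the job is handed in; nothing more can be done
None
```

I handed the job in at about 63 s. All four fobs were dragged back over the strip and lie in the tray, and the collar is within about 0.2° of the locked mark by camera. The hook tool is back on the middle of its mat, and the stapler and paperweight have not moved. The hand-in returned no verdict.

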